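# Pack a crate in two layers and roll it into the pick-up bay

### The job

Pack this order: lay all the loose butter boards flat on the bottom of the crate, put the plywood separator over them so that it lies level on the crate's corner blocks with its batten up, and stand all the loose cottages upright on the separator. Then push the loaded crate along the rollers, without lifting it, until it is fully home against the end of the bay, and leave the other goods on the table where they are.

Things in the scene. Friction and masses are not known exactly. Their poses are not given: they have to be found in the camera images.
- track: fixed roller track, runs along its y: channel 150 mm wide and 460 mm long (y from -230 to +230 mm) between aluminium side rails (12 mm thick, 55 mm high), eleven free steel rollers whose tops lie 43 mm above the table; the last 220 mm at the +y end are the bay, with plywood sides and end plate 75 mm high; the end plate's inner face is at y = +230 mm. Origin on the table at the middle of the track
- bay (a point): where the origin of the crate lies when it is fully home: 110 mm before the bay's end plate, at the height of the roller tops; axes as the track's
- crate: open wooden crate on the rollers, outside 140 (x) x 220 (y) x 68 (z) mm, inside 124 x 204 mm, walls and floor 8 mm thick; in each inner corner a dark block 18 x 18 mm whose top is 40 mm above the crate's underside. Origin at the centre of its underside; its y runs along the track towards the bay
- separator: plywood sheet 114 (x) x 194 (y) x 6 mm with a grip batten on its top, in the middle: 14 mm thick (x), 70 mm long (y), 26 mm high (its top is 32 mm above the underside). Origin at the centre of the underside. It fits inside the crate with 5 mm to spare on each side and rests on the corner blocks
- board0: butter board: rectangular beech slab 66 x 48 x 20 mm, two dark grooves on the top face; origin at the centre of its underside, x along the 66 mm length. May be absent
- board1: butter board: rectangular beech slab 66 x 48 x 20 mm, two dark grooves on the top face; origin at the centre of its underside, x along the 66 mm length. May be absent
- board2: butter board: rectangular beech slab 66 x 48 x 20 mm, two dark grooves on the top face; origin at the centre of its underside, x along the 66 mm length. May be absent
- cottage0: wooden toy cottage: block 56 mm long (its x, ridge direction) and 40 mm wide (its y), walls 28 mm high, gable roof with ridge at 48 mm; the gable ends at x = +-28 mm are flat and upright; origin at the centre of its underside. May be absent
- cottage1: wooden toy cottage: block 56 mm long (its x, ridge direction) and 40 mm wide (its y), walls 28 mm high, gable roof with ridge at 48 mm; the gable ends at x = +-28 mm are flat and upright; origin at the centre of its underside. May be absent
- cottage2: wooden toy cottage: block 56 mm long (its x, ridge direction) and 40 mm wide (its y), walls 28 mm high, gable roof with ridge at 48 mm; the gable ends at x = +-28 mm are flat and upright; origin at the centre of its underside. May be absent
- cottage3: wooden toy cottage: block 56 mm long (its x, ridge direction) and 40 mm wide (its y), walls 28 mm high, gable roof with ridge at 48 mm; the gable ends at x = +-28 mm are flat and upright; origin at the centre of its underside. May be absent
- oil_bottle: bystander: amber bottle 52 mm wide, 140 mm high
- price_bowl: bystander: wooden bowl 90 mm wide, 40 mm high
- turned_tower: bystander: round turned tower 60 mm wide at the roof, 95 mm high
- glue_jar: bystander: white jar 60 mm wide, 70 mm high
- napkin_ring: bystander: wooden ring 52 mm wide, 30 mm high

How it is judged:
On the way, in this order (a step that is already met when the one before it is completed fails the run):
1. all boards lie flat on the crate's floor (x of board0 in the frame of crate between -0.05 and 0.05 m and y of board0 in the frame of crate between -0.09 and 0.09 m and z of board0 in the frame of crate between 0.002 and 0.034 m and x of board1 in the frame of crate between -0.05 and 0.05 m and y of board1 in the frame of crate between -0.09 and 0.09 m and z of board1 in the frame of crate between 0.002 and 0.034 m and x of board2 in the frame of crate between -0.05 and 0.05 m and y of board2 in the frame of crate between -0.09 and 0.09 m and z of board2 in the frame of crate between 0.002 and 0.034 m and angle between the z axis of each of board0, board1, board2 and the z axis of crate, either way round below 0.15 rad), for 0.2 s.
2. the separator lies level on the corner blocks above the boards (x of board0 in the frame of crate between -0.05 and 0.05 m and y of board0 in the frame of crate between -0.09 and 0.09 m and z of board0 in the frame of crate between 0.002 and 0.034 m and x of board1 in the frame of crate between -0.05 and 0.05 m and y of board1 in the frame of crate between -0.09 and 0.09 m and z of board1 in the frame of crate between 0.002 and 0.034 m and x of board2 in the frame of crate between -0.05 and 0.05 m and y of board2 in the frame of crate between -0.09 and 0.09 m and z of board2 in the frame of crate between 0.002 and 0.034 m and x of separator in the frame of crate between -0.012 and 0.012 m and y of separator in the frame of crate between -0.012 and 0.012 m and z of separator in the frame of crate between 0.034 and 0.047 m and angle between separator's own z axis and vertical below 0.06 rad), for 0.2 s.
3. all cottages stand upright on the separator (all of step 2 and x of cottage0 in the frame of separator between -0.065 and 0.065 m and y of cottage0 in the frame of separator between -0.1 and 0.1 m and z of cottage0 in the frame of separator between 0.002 and 0.012 m and angle between each of cottage0, cottage1, cottage2, cottage3's own z axis and vertical below 0.12 rad and x of cottage1 in the frame of separator between -0.065 and 0.065 m and y of cottage1 in the frame of separator between -0.1 and 0.1 m and z of cottage1 in the frame of separator between 0.002 and 0.012 m and x of cottage2 in the frame of separator between -0.065 and 0.065 m and y of cottage2 in the frame of separator between -0.1 and 0.1 m and z of cottage2 in the frame of separator between 0.002 and 0.012 m and x of cottage3 in the frame of separator between -0.065 and 0.065 m and y of cottage3 in the frame of separator between -0.1 and 0.1 m and z of cottage3 in the frame of separator between 0.002 and 0.012 m), for 0.2 s.
4. the crate is pushed fully home into the bay (y of crate in the frame of bay between -0.008 and 0.02 m and x of crate in the frame of bay between -0.012 and 0.012 m and z of crate in the frame of bay between -0.006 and 0.008 m), for 0.2 s.
At the end, for the whole second after the job is handed in: Crate on the rollers within 8 mm of fully home; every board flat (0.15 rad) on its floor; separator level (0.06 rad) on the corner blocks, batten up, within 12 mm of centre; every cottage upright (0.12 rad) on the separator; all at rest (all of step 3 and all of step 4 and angle between the z axis of each of board0, board1, board2 and the z axis of crate, either way round below 0.15 rad and linear speed of each of board0, board1, board2, cottage0, cottage1, cottage2, cottage3, separator, crate below 0.02 m/s); the robot touches nothing.
It fails at once if another of the goods on the table is moved by more than 30 mm (distance of any of oil_bottle, price_bowl, turned_tower, glue_jar, napkin_ring from where it was at the start of the episode above 0.03 m).
It fails at once if the crate is lifted off the rollers by more than 20 mm (z of crate in the frame of track above 0.063 m).
Of board0, board1, board2 only 2 to 3 are there at a start; the rules pass over those that are not, and their reading is None.
Of cottage0, cottage1, cottage2, cottage3 only 2 to 4 are there at a start; the rules pass over those that are not, and their reading is None.
At some moment in a run one of board0, board1, board2, cottage0, cottage1, cottage2, cottage3 may be knocked a few centimetres aside while the robot is not near it.
Once in a run the grip may slacken for a moment while it holds something.
It also fails if it takes over 210 s, if anything falls off the work surface, if the arm or the gripper's body presses on something with over 40 N, if the wrist force passes 120 N, or if a joint passes its speed limit or range.

### The arm

A 7-joint arm with a two-finger parallel gripper is mounted at the origin on the work surface. World frame = base frame: x ahead of the robot, y to its left, z up, the work surface at z = 0. Lengths are in m, angles in rad, forces in N, time in s.
With the tool pointing down it reaches from about 0.4 to 0.85 m from the base axis. Payload 4.5 kg.
Tool frame: the origin (TCP) lies between the finger pads; the fingertips stand r.tip_reach ahead of it and the grasp point (between the pads) lies 3 mm ahead of it (r.tip_reach is the distance from the TCP to the fingertips, in m); z points along the fingers, y is the line along which they close (so a half turn about z gives the same grasp; the last joint's range is limited). The gripper opens to 88 mm and grips with 3 to 60 N. Pads are 18 mm wide; open, the fingers measure 123 mm over their backs; the gripper's body (75 mm by 187 mm) begins 45 mm behind the grasp point.
Start: joints at [-1.313, 0.689, -0.195, 1.565, 0.157, 0.902, -0.215], TCP at [0.139, 0.609, 0.261] pointing down, gripper open.
Joint ranges: [-3.01, 3.01], [-0.46, 2.08], [-1.47, 1.51], [0.13, 2.56], [-1, 4.14], [0.04, 2.09], [-2.66, 2.66]. Speed limits (rad/s): [2.57, 2.57, 3.14, 3.14, 3.14, 3.14, 3.14].

### API

Orientations are given as a unit quaternion [x, y, z, w].
In Python, from plant import r gives the robot as it stands.
- The arm moves only by the tool step_arm, never from a script. Its argument "motion" is a list of rows, each an object with "dp": the shift along the tool's x, y, z in mm, a list of three; "twist": the turn, a rotation vector about the tool's x, y, z in rad, a list of three; "hand": the opening, from -1 (shut) to 1 (fully open). In form: [{"dp": [dx, dy, dz], "twist": [rx, ry, rz], "hand": hand}, ...]. A call has 1 to 5 rows; each row is the pose to reach, as a shift and turn from the pose commanded when the call began, along the tool's axes at that moment; what a row does not reach only later rows make up. A row lasts 1/8 s, in which the tool goes at most 62.5 mm and 10.7 degrees, less where a joint would pass 70% of its speed; a pose out of reach is approached as far as the arm can. A call with a gripper value outside its range is refused whole. The fingers move at their own pace and stop on an object; "force" is the grip in N (left out, the last holds). Time passes only in rows, so rows that repeat a pose let the fingers close. It gives the time, the measured TCP pose, the force, the opening and the grip force at its end, in the units of the state.
- r.get_state(): the state, without advancing time (a new reading comes with each control period).
- r.snapshot(name): name is "scene" or "side" or "wrist"; returns a dict with "pixels" (400x640x3 uint8, red, green, blue), "depth" (400x640 float32, m along the optical axis (not along the pixel's ray), 0 where there is no reading), "fx", "fy", "cx", "cy" (pixels), "xyz" and "orientation" of the camera in the world; the wrist camera has in their place "mount" (4x4, takes a point from camera to tool coordinates, whose origin is the TCP and whose axes are the flange's). Camera axes: x right, y down, z forward; pixel columns grow to the right and rows downward; lengths in m; the calibration is good to about 2 mm. The wrist camera is an equidistant fisheye: a pixel r from the principal point sees the ray r / f radians off the axis. A picture is of the moment at which its call begins: read the wrist's pose just before it.
- r.finish_job(): hands the job in; it is judged then, once.
Trained networks look in the newest picture that a camera, given by its name, has taken for a name from the list of things; names that differ only in an ending like _2 or _b are one class to them, and where a whole thing is asked for, a point or a joint stands for the part that bears it (a point fixed in the world has none). Each returns a list of dicts, best first, with "score" (0 to 1); they miss things now and then, are a little off and sometimes report something else, mostly with a low value. They report only what shows in the picture. A call takes as long as a camera call.
- r.search_frame(camera, thing): "at" ([x, y, z] in m, in the coordinates of the camera as it stood for that picture, good to about 4 mm: the middle of the surface that is visible of it).
The state is a dict: "clock": time; "q": joint angles; "qd": joint speeds; "joint_torque": joint torques, N m; "tool_pos": TCP position; "eef_rot": TCP orientation; "contact_force": force on the tool from outside, world axes, zero at the start; "moment": the same for the moment, N m; "opening": opening from 0.0 (shut) to 1.0 (fully open); "finger_force": force on a finger pad.
Only numpy, scipy, OpenCV 4.12 (cv2) and the standard library are available. Lean on these libraries where they do the work, as an engineer would, in place of code of your own. Each camera call takes 0.05 s, during which the arm holds its last target. There are 200 camera calls.

## Working session

There is one attempt and no reset: what is moved stays moved. The work goes in short steps, Python scripts to look and compute and a tool call to move; the robot and the scene stay as the last step left them, time stands still between calls to the robot, and variables do not carry over. Pictures are saved under pics/ and viewed, at most 14 in all, crops included, and the job is handed in when it is done.

Besides the shell and the picture viewer there is one more tool, called in YAML: its name, and indented under it one key for each argument. step_arm: Moves the arm, as the interface text tells. Its arguments: {"type":"object","properties":{"motion":{"type":"array"},"force":{"type":"number"}},"required":["motion"]}

```bash
ls; mkdir -p pics; cat > h.py <<'E'
import numpy as np, cv2
from scipy.spatial.transform import Rotation as R
from plant import r
def world(s,u,v,d=None):
    d=s["depth"][int(v),int(u)] if d is None else d
    p=np.array([(u-s["cx"])/s["fx"]*d,(v-s["cy"])/s["fy"]*d,d])
    return R.from_quat(s["orientation"]).apply(p)+s["xyz"]
def cloud(s):
    v,u=np.mgrid[0:400,0:640]; d=s["depth"]
    p=np.stack([(u-s["cx"])/s["fx"]*d,(v-s["cy"])/s["fy"]*d,d],-1)
    return p@R.from_quat(s["orientation"]).as_matrix().T+s["xyz"]
def snap(n,f=None):
    s=r.snapshot(n)
    if f: cv2.imwrite(f"pics/{f}.png",s["pixels"][:,:,::-1])
    return s
E
python3 - <<'E'
from h import *
print(r.get_state(), r.tip_reach)
for c in("scene","side"):
    s=snap(c,c+"0"); np.savez(c+"0.npz",**s)
    print(c,s["xyz"],s["orientation"],s["fx"])
    M=R.from_quat(s["orientation"])
    for t in("track","crate","separator","board0","cottage0","oil_bottle","price_bowl","turned_tower","glue_jar","napkin_ring"):
        for d in r.search_frame(c,t): print(t,round(d["score"],2),np.round(M.apply(d["at"])+s["xyz"],3))
E
```

```text
pics
{'clock': 0.0, 'q': array([-1.31323617,  0.6899888 , -0.19453447,  1.56633224,  0.15730309,
        0.90249212, -0.21508958]), 'qd': array([-8.59747613e-04, -4.13860735e-04,  2.42276521e-05,  3.10288935e-05,
       -3.77113210e-04, -4.95908084e-04,  4.40885795e-04]), 'joint_torque': array([-3.56909650e-04, -5.27561402e+01, -1.26701362e+00, -1.53426468e+01,
       -5.26816165e-02,  6.61947968e-03,  1.73245576e-04]), 'tool_pos': array([0.13859092, 0.60883867, 0.25991065]), 'eef_rot': array([ 1.11591568e-01,  9.93753736e-01, -9.12633313e-04, -4.19779546e-05]), 'contact_force': array([0.2078097 , 0.4222329 , 0.42337987]), 'moment': array([0.00469696, 0.02155095, 0.03955558]), 'finger_force': 0.0, 'opening': 1.0010974644766053} 0.022
scene [0.98866611 0.70673068 0.89275643] [ 0.26147235  0.88526202 -0.37173994 -0.09875617] 373.12352950748743
track 0.96 [0.474 0.1   0.038]
crate 0.65 [ 0.454 -0.131  0.077]
separator 0.67 [0.532 0.401 0.004]
board0 0.7 [ 0.521 -0.378  0.023]
board0 0.64 [ 0.607 -0.355  0.02 ]
board0 0.38 [ 0.427 -0.363  0.022]
cottage0 0.69 [0.683 0.081 0.037]
cottage0
[... 273 characters left out ...]
8069259  0.09041115 -0.46147057] 496.5689330042004
track 0.72 [0.425 0.084 0.037]
crate 0.61 [ 0.466 -0.135  0.075]
separator 0.62 [0.522 0.4   0.005]
board0 0.92 [ 0.518 -0.399  0.022]
board0 0.84 [ 0.603 -0.383  0.019]
board0 0.69 [ 0.429 -0.355  0.018]
cottage0 0.87 [0.674 0.058 0.031]
cottage0 0.73 [ 0.664 -0.192  0.025]
cottage0 0.37 [0.522 0.4   0.006]
oil_bottle 0.7 [ 0.653 -0.36   0.074]
oil_bottle 0.65 [ 0.664 -0.193  0.03 ]
price_bowl 0.91 [0.793 0.103 0.029]
turned_tower 0.63 [0.688 0.32  0.049]
turned_tower 0.33 [ 0.65  -0.363  0.074]
glue_jar 0.59 [ 0.774 -0.062  0.044]
glue_jar 0.41 [ 0.649 -0.364  0.073]
glue_jar 0.23 [0.686 0.318 0.049]
napkin_ring 0.69 [ 0.345 -0.326  0.018]
```

View pics/scene0.png

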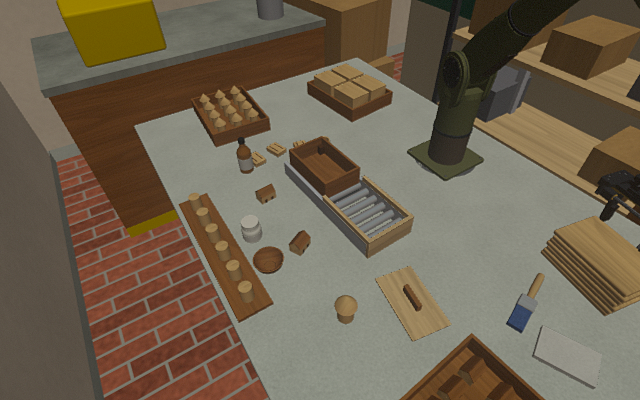

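View pics/side0.png

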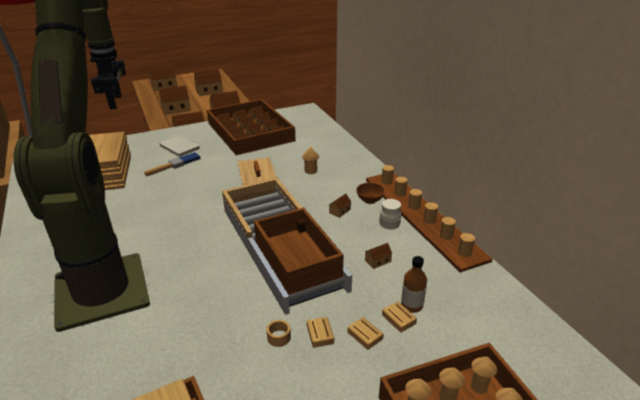

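```bash
cat >> h.py <<'E'
def box(P,zlo,zhi,c,rad=.06):
    """min-area rectangle of cloud points near c within a height band"""
    q=P.reshape(-1,3); m=(q[:,2]>zlo)&(q[:,2]<zhi)&(np.hypot(q[:,0]-c[0],q[:,1]-c[1])<rad)
    q=q[m]
    if len(q)<15: return None
    (x,y),(w,h),a=cv2.minAreaRect((q[:,:2]*1000).astype(np.float32))
    if w<h: w,h,a=h,w,a+90
    a=(a+90)%180-90
    return dict(n=len(q),c=(round(x),round(y)),wh=(round(w),round(h)),deg=round(a,1),z=np.round(np.percentile(q[:,2],[5,50,95])*1000))
E
python3 - <<'E'
from h import *
P={}
for c in("scene","side"): P[c]=cloud(np.load(c+"0.npz"))
P["both"]=np.concatenate([P["scene"].reshape(-1,3),P["side"].reshape(-1,3)])
for c in P:
    print(c)
    for n,xy in dict(b0=(.520,-.388),b1=(.605,-.369),b2=(.428,-.36)).items(): print(n,box(P[c],.014,.03,xy,.045))
    for n,xy in dict(c0=(.678,.07),c1=(.666,-.18)).items(): print(n,box(P[c],.012,.03,xy,.05),box(P[c],.043,.053,xy,.05))
    print('sep',box(P[c],.003,.010,(.53,.40),.14),'batten',box(P[c],.024,.036,(.53,.40),.1))
    print('crate rim',box(P[c],.104,.117,(.46,-.13),.16))
    print('track', box(P[c],.07,.08,(.47,.14),.2))
    print('rails', box(P[c],.050,.059,(.45,.02),.35))
E
```

```text
scene
b0 {'n': 140, 'c': (519, -386), 'wh': (68, 49), 'deg': -75.4, 'z': array([16., 20., 24.])}
b1 {'n': 123, 'c': (601, -371), 'wh': (79, 47), 'deg': 70.8, 'z': array([16., 20., 24.])}
b2 {'n': 48, 'c': (426, -364), 'wh': (47, 30), 'deg': -9.6, 'z': array([17., 20., 24.])}
c0 {'n': 83, 'c': (680, 72), 'wh': (58, 44), 'deg': 27.7, 'z': array([13., 22., 29.])} {'n': 85, 'c': (678, 74), 'wh': (58, 18), 'deg': 28.4, 'z': array([43., 47., 51.])}
c1 {'n': 74, 'c': (677, -162), 'wh': (68, 34), 'deg': -30.0, 'z': array([14., 21., 29.])} {'n': 54, 'c': (668, -172), 'wh': (55, 12), 'deg': 6.7, 'z': array([44., 48., 52.])}
sep {'n': 2619, 'c': (528, 398), 'wh': (276, 247), 'deg': -22.8, 'z': array([3., 6., 8.])} batten {'n': 157, 'c': (524, 392), 'wh': (71, 15), 'deg': 79.7, 'z': array([26., 31., 34.])}
crate rim {'n': 535, 'c': (463, -132), 'wh': (226, 143), 'deg': -87.8, 'z': array([105., 110., 114.])}
track {'n': 814, 'c': (454, 84), 'wh': (268, 177), 'deg': -88.1, 'z': array([71., 75., 78.])}
rails {'n': 1213, 'c': (583, -14), 'wh': (474, 426), 'deg': -87.8, 'z': array([50., 53., 58.])}
s
[... 1502 characters left out ...]
24), 'deg': 27.0, 'z': array([43., 47., 51.])}
c1 {'n': 220, 'c': (669, -177), 'wh': (59, 48), 'deg': 6.5, 'z': array([13., 21., 29.])} {'n': 139, 'c': (669, -177), 'wh': (56, 24), 'deg': 2.1, 'z': array([44., 47., 52.])}
sep {'n': 3244, 'c': (527, 396), 'wh': (265, 262), 'deg': -59.9, 'z': array([3., 6., 8.])} batten {'n': 208, 'c': (524, 387), 'wh': (79, 15), 'deg': 79.7, 'z': array([25., 31., 34.])}
crate rim {'n': 1477, 'c': (463, -132), 'wh': (227, 144), 'deg': -87.8, 'z': array([105., 110., 113.])}
track {'n': 1502, 'c': (454, 84), 'wh': (273, 177), 'deg': -88.1, 'z': array([71., 74., 78.])}
rails {'n': 3121, 'c': (583, -14), 'wh': (477, 426), 'deg': -87.2, 'z': array([50., 53., 58.])}
```

The pictures show two cottages (scene pixels 265,193 and 300,242), three boards by the bottle (258,159; 276,150; 297,147), the crate at the track's near end (325,160), and the separator batten-up (412,300). Next I move over to the boards.

```bash
cat >> h.py <<'E'
def pose():
    s=r.get_state(); Rm=R.from_quat(s["eef_rot"]).as_matrix(); y=Rm[:,1]
    return np.r_[np.array(s["tool_pos"])*1000,np.degrees(np.arctan2(y[1],y[0]))]
def plan(*w,start=None):
    """waypoints (x,y,z mm, phi deg of closing axis, None=keep) -> tool shifts; chain of calls"""
    p=pose() if start is None else np.array(start,float); print("from",np.round(p,1))
    for t in w:
        t=np.array([p[i] if a is None else a for i,a in enumerate(t)],float)
        a=np.radians(p[3]); d=t[:3]-p[:3]
        dp=np.round([-np.sin(a)*d[0]+np.cos(a)*d[1],np.cos(a)*d[0]+np.sin(a)*d[1],-d[2]])
        dphi=(t[3]-p[3]+180)%360-180; rz=round(np.radians(-dphi),2)
        n=max(np.linalg.norm(dp)/62.5,abs(np.degrees(rz))/10.7)
        print("dp",dp.tolist(),"rz",rz,"rows %.1f"%n)
        p=np.r_[p[:2]+[-np.sin(a)*dp[0]+np.cos(a)*dp[1],np.cos(a)*dp[0]+np.sin(a)*dp[1]],p[2]-dp[2],p[3]-np.degrees(rz)]
def wcloud(s,st=None):
    st=st or s["st"]; v,u=np.mgrid[0:400,0:640]; a=(u-s["cx"])/s["fx"]; b=(v-s["cy"])/s["fy"]
    th=np.hypot(a,b); k=np.where(th<1.3,np.tan(np.minimum(th,1.3))/np.maximum(th,1e-9),np.nan); d=s["depth"]
    d=np.where(d>0,d,np.nan)
    p=np.stack([a*k*d,b*k*d,d],-1); M=np.array(s["mount"])
    p=p@M[:3,:3].T+M[:3,3]
    return p@R.from_quat(st["eef_rot"]).as_matrix().T+st["tool_pos"]
def wsnap(f=None):
    st=r.get_state(); s=snap("wrist",f); s["st"]=st; return s
E
python3 -c "
from h import *
plan((360,470,300,50),(550,250,300,10),(600,0,300,-28),(560,-250,300,-65),(540,-310,300,-75))"
```

```text
from [138.7 609.4 260.7  77.2]
dp [-247.0, -87.0, -39.0] rz 0.47 rows 4.2
dp [-286.0, -48.0, -0.0] rz 0.7 rows 4.6
dp [-255.0, 6.0, -0.0] rz 0.67 rows 4.1
dp [-239.0, 83.0, -0.0] rz 0.64 rows 4.0
dp [-44.0, 46.0, -0.0] rz 0.18 rows 1.0
```

step_arm:
  motion:
    - {"dp": [-247,-87,-39],"twist": [0,0,0.47],"hand": 1}
    - {"dp": [-247,-87,-39],"twist": [0,0,0.47],"hand": 1}
    - {"dp": [-247,-87,-39],"twist": [0,0,0.47],"hand": 1}
    - {"dp": [-247,-87,-39],"twist": [0,0,0.47],"hand": 1}
    - {"dp": [-247,-87,-39],"twist": [0,0,0.47],"hand": 1}

```text
clock: 1.72
tool_pos: [0.3654, 0.4662, 0.3005]
eef_rot: [0.344, 0.939, 0.0, 0.002]
contact_force: [-0.3, 0.6, -0.5]
opening: 1.003
finger_force: 0.0
```

step_arm:
  motion:
    - {"dp": [-286,-48,0],"twist": [0,0,0.7],"hand": 1}
    - {"dp": [-286,-48,0],"twist": [0,0,0.7],"hand": 1}
    - {"dp": [-286,-48,0],"twist": [0,0,0.7],"hand": 1}
    - {"dp": [-286,-48,0],"twist": [0,0,0.7],"hand": 1}
    - {"dp": [-286,-48,0],"twist": [0,0,0.7],"hand": 1}

```text
clock: 2.35
tool_pos: [0.5508, 0.2479, 0.2997]
eef_rot: [0.643, 0.766, -0.0, 0.0]
contact_force: [0.0, -1.0, -0.6]
opening: 1.0
finger_force: 0.0
```

step_arm:
  motion:
    - {"dp": [-255,6,0],"twist": [0,0,0.67],"hand": 1}
    - {"dp": [-255,6,0],"twist": [0,0,0.67],"hand": 1}
    - {"dp": [-255,6,0],"twist": [0,0,0.67],"hand": 1}
    - {"dp": [-255,6,0],"twist": [0,0,0.67],"hand": 1}
    - {"dp": [-255,6,0],"twist": [0,0,0.67],"hand": 1}

```text
clock: 2.98
tool_pos: [0.6005, -0.0057, 0.2999]
eef_rot: [0.86, 0.51, -0.001, 0.002]
contact_force: [0.3, -0.5, -0.0]
opening: 1.001
finger_force: 0.0
```

step_arm:
  motion:
    - {"dp": [-239,83,0],"twist": [0,0,0.64],"hand": 1}
    - {"dp": [-239,83,0],"twist": [0,0,0.64],"hand": 1}
    - {"dp": [-239,83,0],"twist": [0,0,0.64],"hand": 1}
    - {"dp": [-239,83,0],"twist": [0,0,0.64],"hand": 1}
    - {"dp": [-239,83,0],"twist": [0,0,0.64],"hand": 1}

```text
clock: 3.6
tool_pos: [0.5586, -0.2544, 0.2999]
eef_rot: [0.977, 0.214, -0.001, 0.001]
contact_force: [0.7, 0.8, 1.0]
opening: 0.999
finger_force: 0.0
```

```bash
cat >> h.py <<'E'
def find(thing,s,smin=.3):
    M=np.array(s["mount"]); out=[]
    for d in r.search_frame("wrist",thing):
        if d["score"]<smin: continue
        p=M[:3,:3]@d["at"]+M[:3,3]
        out.append((round(d["score"],2),np.round(R.from_quat(s["st"]["eef_rot"]).apply(p)+s["st"]["tool_pos"],3)))
    return out
E
python3 - <<'E'
from h import *
print(pose(),r.get_state()["clock"])
s=wsnap("w1"); P=wcloud(s); np.save("w1.npy",P)
q=P.reshape(-1,3)
Pc=np.concatenate([q]+[cloud(np.load(c+"0.npz")).reshape(-1,3) for c in("scene","side")])
print(s["mount"],s["fx"])
print(find("board0",s),find("oil_bottle",s))
for n,xy in dict(b0=(.519,-.387),b1=(.601,-.371),b2=(.431,-.349)).items(): print(n,box(q,.014,.024,xy,.045))
# bottle width by height
for lo in range(20,140,15):
    m=(np.hypot(Pc[:,0]-.655,Pc[:,1]+.35)<.05)&(Pc[:,2]>lo/1e3)&(Pc[:,2]<(lo+15)/1e3); k=Pc[m]
    if len(k): print(lo,np.round(np.percentile(k[:,0],[2,98]),3),np.round(np.percentile(k[:,1],[2,98]),3))
E
```

```text
[ 558.5873244  -254.37650383  299.85015391  -65.30467341] 3.6
[[-1.84055158e-04 -9.64751341e-01 -2.63163097e-01  6.76732695e-02]
 [ 9.99999976e-01 -1.45744170e-04 -1.65100159e-04  7.96499704e-04]
 [ 1.20926113e-04 -2.63163121e-01  9.64751345e-01 -1.25049439e-01]
 [ 0.00000000e+00  0.00000000e+00  0.00000000e+00  1.00000000e+00]] 309.70691628693146
[(0.93, array([ 0.613, -0.371,  0.021])), (0.68, array([ 0.441, -0.336,  0.027]))] [(0.67, array([ 0.656, -0.338,  0.101]))]
b0 {'n': 1302, 'c': (520, -387), 'wh': (66, 49), 'deg': -73.7, 'z': array([18., 21., 22.])}
b1 {'n': 1561, 'c': (614, -375), 'wh': (67, 55), 'deg': -80.2, 'z': array([19., 21., 22.])}
b2 {'n': 1151, 'c': (432, -345), 'wh': (66, 49), 'deg': 78.9, 'z': array([18., 21., 22.])}
20 [0.607 0.679] [-0.391 -0.324]
35 [0.636 0.684] [-0.377 -0.323]
50 [0.636 0.684] [-0.377 -0.323]
65 [0.636 0.685] [-0.377 -0.324]
80 [0.638 0.686] [-0.375 -0.324]
95 [0.643 0.681] [-0.367 -0.33 ]
110 [0.651 0.671] [-0.362 -0.339]
125 [0.65  0.673] [-0.362 -0.338]
```

View pics/w1.png

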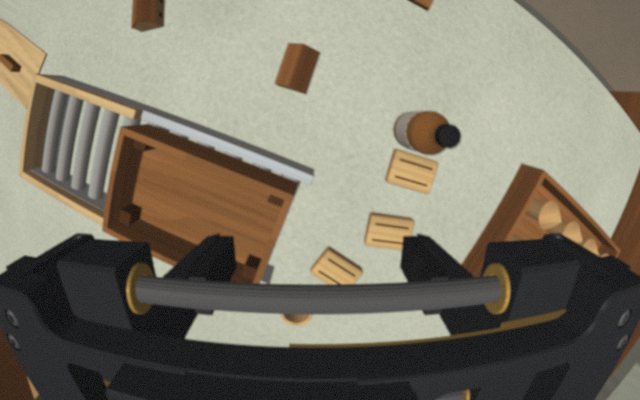

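The wrist view shows the crate empty at (195,190), and boards at (337,268), (389,231) and (412,170). The last one stands right beside the bottle at (430,130).

```bash
python3 - <<'E'
from h import *
q=np.load("w1.npy").reshape(-1,3); q=q[np.isfinite(q).all(1)]
k=q[np.hypot(q[:,0]-.660,q[:,1]+.350)>.031]
print(box(k,.0165,.0235,(.606,-.373),.043))
S=cloud(np.load("side0.npz")).reshape(-1,3); S=S[np.hypot(S[:,0]-.660,S[:,1]+.350)>.031]
print(box(S,.0165,.0235,(.606,-.373),.043))
A=np.concatenate([q,S])
m=(A[:,1]<-.44)&(A[:,1]>-.6)&(A[:,0]>.4)&(A[:,0]<.75)&(A[:,2]>.03); t=A[m]
print("tray",[np.round(np.percentile(t[:,i],[1,50,99]),3) for i in range(3)])
m=(A[:,0]>.30)&(A[:,0]<.4)&(A[:,1]<-.28)&(A[:,1]>-.38)&(A[:,2]>.01)
print("ring",[np.round(np.percentile(A[m][:,i],[2,50,98]),3) for i in range(3)])
plan((432,-345,120,79-180),(432,-345,18,79-180))
E
```

```text
{'n': 1529, 'c': (611, -376), 'wh': (67, 49), 'deg': -79.7, 'z': array([19., 21., 22.])}
{'n': 451, 'c': (611, -378), 'wh': (67, 50), 'deg': -81.4, 'z': array([17., 20., 22.])}
tray [array([0.469, 0.633, 0.708]), array([-0.599, -0.551, -0.536]), array([0.031, 0.056, 0.091])]
ring [array([0.321, 0.336, 0.368]), array([-0.343, -0.323, -0.295]), array([0.011, 0.026, 0.032])]
from [ 561.2 -247.   299.2  -64.7]
dp [-159.0, 33.0, 179.0] rz 0.63 rows 3.9
dp [0.0, 0.0, 102.0] rz 0.0 rows 1.6
```

```bash
python3 - <<'E'
s=open('h.py').read()
s=s.replace('    p=pose() if start is None else np.array(start,float); print("from",np.round(p,1))',
'''    m=pose(); p=np.load("chain.npy") if start is None else m if start=="m" else np.array(start,float)
    print("from",np.round(p,1),"measured-from",np.round(m-p,1))''')
s=s.replace('p[3]-np.degrees(rz)]\n','p[3]-np.degrees(rz)]\n    np.save("chain.npy",p)\n',1)
open('h.py','w').write(s)
E
python3 - <<'E'
from h import *
plan((432,-345,110,-101),(432,-345,25,-101),(432,-345,170,-101),(455,-240,170,-50),(465.5,-188,170,2),start=(560,-250,300,-65.1))
E
```

```text
from [ 560.  -250.   300.   -65.1] measured-from [ 1.2  3.  -0.8  0.4]
dp [-156.0, 32.0, 190.0] rz 0.63 rows 4.0
dp [0.0, 0.0, 85.0] rz -0.0 rows 1.4
dp [0.0, 0.0, -145.0] rz -0.0 rows 2.3
dp [2.0, -107.0, -0.0] rz -0.89 rows 4.8
dp [42.0, -33.0, -0.0] rz -0.91 rows 4.9
```

step_arm:
  motion:
    - {"dp": [-40,8,40],"twist": [0,0,0.17],"hand": 1}
    - {"dp": [-90,18,100],"twist": [0,0,0.34],"hand": 1}
    - {"dp": [-130,26,150],"twist": [0,0,0.5],"hand": 1}
    - {"dp": [-156,32,190],"twist": [0,0,0.63],"hand": 1}
    - {"dp": [-156,32,190],"twist": [0,0,0.63],"hand": 1}

```text
clock: 4.38
tool_pos: [0.43, -0.3428, 0.1067]
eef_rot: [0.995, -0.096, -0.003, -0.002]
contact_force: [0.2, 0.1, 0.5]
opening: 0.996
finger_force: 0.0
```

step_arm:
  motion:
    - {"dp": [0,0,0],"twist": [0,0,0],"hand": 1}
    - {"dp": [0,0,40],"twist": [0,0,0],"hand": 1}
    - {"dp": [0,0,70],"twist": [0,0,0],"hand": 1}
    - {"dp": [0,0,85],"twist": [0,0,0],"hand": 1}
    - {"dp": [0,0,85],"twist": [0,0,0],"hand": 1}

```text
clock: 5.0
tool_pos: [0.4339, -0.3441, 0.025]
eef_rot: [0.995, -0.095, 0.001, -0.0]
contact_force: [-0.8, -0.8, 0.5]
opening: 1.001
finger_force: 0.0
```

step_arm:
  motion:
    - {"dp": [0,0,0],"twist": [0,0,0],"hand": 0.2}
    - {"dp": [0,0,0],"twist": [0,0,0],"hand": 0.2}
    - {"dp": [0,0,0],"twist": [0,0,0],"hand": 0.2}
    - {"dp": [0,0,0],"twist": [0,0,0],"hand": 0.2}
  force: 25

```text
clock: 5.5
tool_pos: [0.433, -0.3452, 0.0256]
eef_rot: [0.995, -0.096, 0.001, 0.0]
contact_force: [-0.0, 0.8, 5.6]
opening: 0.745
finger_force: 25.0
```

step_arm:
  motion:
    - {"dp": [0,0,-30],"twist": [0,0,0],"hand": 0.2}
    - {"dp": [0,0,-80],"twist": [0,0,0],"hand": 0.2}
    - {"dp": [0,0,-125],"twist": [0,0,0],"hand": 0.2}
    - {"dp": [0,0,-145],"twist": [0,0,0],"hand": 0.2}

```text
clock: 6.0
tool_pos: [0.433, -0.3455, 0.1722]
eef_rot: [0.995, -0.096, 0.001, 0.001]
contact_force: [-0.7, -1.2, -0.7]
opening: 0.745
finger_force: 25.0
```

step_arm:
  motion:
    - {"dp": [0,-22,0],"twist": [0,0,-0.17],"hand": 0.2}
    - {"dp": [0,-44,0],"twist": [0,0,-0.35],"hand": 0.2}
    - {"dp": [1,-66,0],"twist": [0,0,-0.53],"hand": 0.2}
    - {"dp": [2,-88,0],"twist": [0,0,-0.71],"hand": 0.2}
    - {"dp": [2,-107,0],"twist": [0,0,-0.89],"hand": 0.2}

```text
clock: 6.62
tool_pos: [0.4549, -0.2393, 0.1698]
eef_rot: [0.939, 0.345, 0.0, -0.0]
contact_force: [-0.1, -0.4, -0.0]
opening: 0.752
finger_force: 25.0
```

step_arm:
  motion:
    - {"dp": [8,-7,0],"twist": [0,0,-0.18],"hand": 0.2}
    - {"dp": [17,-13,0],"twist": [0,0,-0.36],"hand": 0.2}
    - {"dp": [25,-20,0],"twist": [0,0,-0.55],"hand": 0.2}
    - {"dp": [34,-27,0],"twist": [0,0,-0.73],"hand": 0.2}
    - {"dp": [42,-33,0],"twist": [0,0,-0.91],"hand": 0.2}

```text
clock: 7.25
tool_pos: [0.4657, -0.1876, 0.1698]
eef_rot: [0.692, 0.722, -0.0, -0.0]
contact_force: [0.8, -0.9, -0.3]
opening: 0.743
finger_force: 25.0
```

step_arm:
  motion:
    - {"dp": [0,0,0],"twist": [0,0,0],"hand": 0.2}
    - {"dp": [0,0,0],"twist": [0,0,0],"hand": 0.2}

```text
clock: 7.5
tool_pos: [0.4657, -0.1886, 0.1697]
eef_rot: [0.695, 0.719, -0.0, 0.0]
contact_force: [-0.2, -0.4, -1.0]
opening: 0.75
finger_force: 25.0
```

```bash
python3 - <<'E'
from h import *
c=cloud(snap("side")); print('side rim',box(c,.104,.117,(.46,-.13),.16))
s=snap("scene"); print('scene rim',box(cloud(s),.104,.117,(.46,-.13),.16))
plan((465.5,-188,77,2),(465.5,-188,170,2))
E
```

```text
side rim {'n': 732, 'c': (463, -134), 'wh': (225, 143), 'deg': -88.0, 'z': array([105., 110., 112.])}
scene rim {'n': 469, 'c': (462, -129), 'wh': (223, 144), 'deg': -87.9, 'z': array([105., 110., 113.])}
from [ 465.9 -187.9  170.     1.9] measured-from [-0.2 -0.7 -0.3  0. ]
dp [-0.0, -0.0, 93.0] rz -0.0 rows 1.5
dp [-0.0, -0.0, -93.0] rz -0.0 rows 1.5
```

step_arm:
  motion:
    - {"dp": [0,0,30],"twist": [0,0,0],"hand": 0.2}
    - {"dp": [0,0,60],"twist": [0,0,0],"hand": 0.2}
    - {"dp": [0,0,80],"twist": [0,0,0],"hand": 0.2}
    - {"dp": [0,0,93],"twist": [0,0,0],"hand": 0.2}
    - {"dp": [0,0,93],"twist": [0,0,0],"hand": 0.2}

```text
clock: 8.22
tool_pos: [0.4657, -0.1883, 0.0763]
eef_rot: [0.694, 0.72, -0.0, -0.0]
contact_force: [0.9, -0.5, -0.2]
opening: 0.752
finger_force: 25.0
```

step_arm:
  motion:
    - {"dp": [0,0,0],"twist": [0,0,0],"hand": 0.75}
    - {"dp": [0,0,0],"twist": [0,0,0],"hand": 0.75}
    - {"dp": [0,0,-20],"twist": [0,0,0],"hand": 0.75}
    - {"dp": [0,0,-60],"twist": [0,0,0],"hand": 0.75}
    - {"dp": [0,0,-93],"twist": [0,0,0],"hand": 0.75}

```text
clock: 8.85
tool_pos: [0.466, -0.188, 0.1712]
eef_rot: [0.694, 0.72, 0.0, 0.0]
contact_force: [0.2, -0.0, -0.4]
opening: 0.873
finger_force: 0.0
```

```bash
python3 - <<'E'
from h import *
q=cloud(snap("side"));s=wsnap(); 
for c in (q,wcloud(s)): print("in crate",box(c,.062,.08,(.465,-.188),.035),"b0",box(c,.0165,.0235,(.52,-.387),.043))
print('rim',box(q,.104,.117,(.46,-.13),.16))
plan((492,-290,170,-36),(520,-387,110,-73.5),(520,-387,25,-73.5),(520,-387,170,-73.5),(490,-260,170,-36),(463.5,-132,170,2))
E
```

```text
in crate {'n': 149, 'c': (465, -180), 'wh': (64, 22), 'deg': -1.2, 'z': array([68., 71., 73.])} b0 {'n': 516, 'c': (519, -390), 'wh': (68, 48), 'deg': -73.3, 'z': array([17., 20., 22.])}
in crate {'n': 4852, 'c': (466, -191), 'wh': (66, 48), 'deg': 2.4, 'z': array([70., 72., 73.])} b0 {'n': 408, 'c': (512, -360), 'wh': (49, 18), 'deg': 2.4, 'z': array([17., 21., 22.])}
rim {'n': 775, 'c': (463, -133), 'wh': (226, 142), 'deg': -87.8, 'z': array([105., 110., 112.])}
from [ 465.9 -187.9  170.     1.9] measured-from [ 1.8 -0.8  2.9  0.2]
dp [-103.0, 23.0, -0.0] rz 0.66 rows 3.5
dp [-62.0, 79.0, 60.0] rz 0.66 rows 3.5
dp [-0.0, 0.0, 85.0] rz -0.0 rows 1.4
dp [-0.0, 0.0, -145.0] rz -0.0 rows 2.3
dp [7.0, -130.0, -0.0] rz -0.66 rows 3.5
dp [88.0, -97.0, -0.0] rz -0.66 rows 3.5
```

step_arm:
  motion:
    - {"dp": [-28,6,0],"twist": [0,0,0.17],"hand": 1}
    - {"dp": [-56,12,0],"twist": [0,0,0.34],"hand": 1}
    - {"dp": [-82,18,0],"twist": [0,0,0.51],"hand": 1}
    - {"dp": [-103,23,0],"twist": [0,0,0.66],"hand": 1}

```text
clock: 9.45
tool_pos: [0.4924, -0.2911, 0.1689]
eef_rot: [0.891, 0.454, -0.0, -0.0]
contact_force: [-0.4, -0.0, -0.4]
opening: 1.001
finger_force: 0.0
```

step_arm:
  motion:
    - {"dp": [-16,20,15],"twist": [0,0,0.17],"hand": 1}
    - {"dp": [-31,40,30],"twist": [0,0,0.34],"hand": 1}
    - {"dp": [-47,60,45],"twist": [0,0,0.51],"hand": 1}
    - {"dp": [-62,79,60],"twist": [0,0,0.66],"hand": 1}
    - {"dp": [-62,79,60],"twist": [0,0,0.66],"hand": 1}

```text
clock: 10.07
tool_pos: [0.5194, -0.3876, 0.1076]
eef_rot: [0.99, 0.143, -0.002, -0.0]
contact_force: [-1.4, -0.4, -0.2]
opening: 0.999
finger_force: 0.0
```

step_arm:
  motion:
    - {"dp": [0,0,30],"twist": [0,0,0],"hand": 1}
    - {"dp": [0,0,60],"twist": [0,0,0],"hand": 1}
    - {"dp": [0,0,80],"twist": [0,0,0],"hand": 1}
    - {"dp": [0,0,85],"twist": [0,0,0],"hand": 1}
    - {"dp": [0,0,85],"twist": [0,0,0],"hand": 1}

```text
clock: 10.7
tool_pos: [0.5209, -0.3865, 0.0251]
eef_rot: [0.99, 0.144, 0.0, 0.0]
contact_force: [-0.1, 0.5, -0.2]
opening: 0.996
finger_force: 0.0
```

step_arm:
  motion:
    - {"dp": [0,0,0],"twist": [0,0,0],"hand": 0.2}
    - {"dp": [0,0,0],"twist": [0,0,0],"hand": 0.2}
    - {"dp": [0,0,0],"twist": [0,0,0],"hand": 0.2}
    - {"dp": [0,0,0],"twist": [0,0,0],"hand": 0.2}
  force: 25

```text
clock: 11.2
tool_pos: [0.5211, -0.3868, 0.0254]
eef_rot: [0.99, 0.143, 0.0, 0.0]
contact_force: [0.1, 1.4, 4.7]
opening: 0.743
finger_force: 25.0
```

step_arm:
  motion:
    - {"dp": [0,0,-30],"twist": [0,0,0],"hand": 0.2}
    - {"dp": [0,0,-80],"twist": [0,0,0],"hand": 0.2}
    - {"dp": [0,0,-125],"twist": [0,0,0],"hand": 0.2}
    - {"dp": [0,0,-145],"twist": [0,0,0],"hand": 0.2}

```text
clock: 11.7
tool_pos: [0.5214, -0.3873, 0.1724]
eef_rot: [0.99, 0.143, 0.001, 0.001]
contact_force: [-0.2, 0.6, -0.7]
opening: 0.741
finger_force: 25.0
```

step_arm:
  motion:
    - {"dp": [2,-33,0],"twist": [0,0,-0.17],"hand": 0.2}
    - {"dp": [4,-66,0],"twist": [0,0,-0.34],"hand": 0.2}
    - {"dp": [5,-99,0],"twist": [0,0,-0.51],"hand": 0.2}
    - {"dp": [7,-130,0],"twist": [0,0,-0.66],"hand": 0.2}

```text
clock: 12.2
tool_pos: [0.49, -0.2586, 0.1696]
eef_rot: [0.889, 0.459, -0.0, -0.0]
contact_force: [0.1, 0.0, -0.3]
opening: 0.749
finger_force: 2.5
```

step_arm:
  motion:
    - {"dp": [22,-24,0],"twist": [0,0,-0.17],"hand": 0.2}
    - {"dp": [44,-48,0],"twist": [0,0,-0.34],"hand": 0.2}
    - {"dp": [66,-72,0],"twist": [0,0,-0.51],"hand": 0.2}
    - {"dp": [88,-97,0],"twist": [0,0,-0.66],"hand": 0.2}
    - {"dp": [88,-97,0],"twist": [0,0,-0.66],"hand": 0.2}

```text
clock: 12.82
tool_pos: [0.4624, -0.1291, 0.1696]
eef_rot: [0.692, 0.722, 0.0, -0.001]
contact_force: [1.3, -0.4, -0.8]
opening: 0.744
finger_force: 25.0
```

```bash
python3 - <<'E'
from h import *
plan((463.5,-132,77,2),(463.5,-132,170,2))
E
```

```text
from [ 463.2 -131.7  170.     1.9] measured-from [-0.8  2.6 -0.4  0.4]
dp [-0.0, 0.0, 93.0] rz -0.0 rows 1.5
dp [-0.0, 0.0, -93.0] rz -0.0 rows 1.5
```

```bash
python3 - <<'E'
from h import *
print(pose())
s=snap("side"); v,u=0,0
p=R.from_quat(s["orientation"]).inv().apply(np.array([.4635,-.132,.15])-s["xyz"]); u=int(p[0]/p[2]*s["fx"]+s["cx"]);v=int(p[1]/p[2]*s["fy"]+s["cy"]); print(u,v)
im=s["pixels"][v-60:v+60,u-80:u+80,::-1]; cv2.imwrite("pics/grip.png",cv2.resize(im,None,fx=4,fy=4))
E
```

```text
[ 462.35106435 -129.101845    169.60670775    2.3796982 ]
295 223
```

View pics/grip.png

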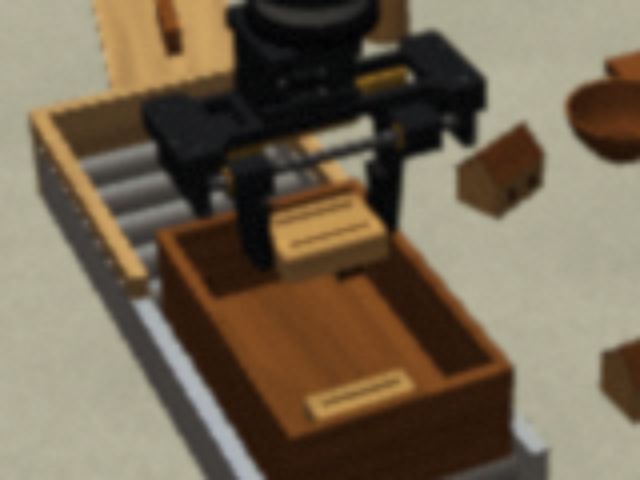

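The grip slackened during the move: board b0 (crop 330,235) is still held and looks slightly pitched. Lowering it onto the floor will flatten it.

step_arm:
  motion:
    - {"dp": [0,0,40],"twist": [0,0,0],"hand": 0.2}
    - {"dp": [0,0,70],"twist": [0,0,0],"hand": 0.2}
    - {"dp": [0,0,80],"twist": [0,0,0],"hand": 0.2}
    - {"dp": [0,0,88],"twist": [0,0,0],"hand": 0.2}
    - {"dp": [0,0,93],"twist": [0,0,0],"hand": 0.2}
  force: 12

```text
clock: 13.5
tool_pos: [0.4636, -0.1323, 0.0769]
eef_rot: [0.694, 0.72, 0.0, 0.001]
contact_force: [0.3, 0.6, -1.2]
opening: 0.748
finger_force: 12.0
```

step_arm:
  motion:
    - {"dp": [0,0,0],"twist": [0,0,0],"hand": 0.75}
    - {"dp": [0,0,0],"twist": [0,0,0],"hand": 0.75}
    - {"dp": [0,0,-20],"twist": [0,0,0],"hand": 0.75}
    - {"dp": [0,0,-60],"twist": [0,0,0],"hand": 0.75}
    - {"dp": [0,0,-93],"twist": [0,0,0],"hand": 0.75}

```text
clock: 14.12
tool_pos: [0.4631, -0.1318, 0.1713]
eef_rot: [0.694, 0.72, 0.0, 0.0]
contact_force: [1.1, -1.1, -0.1]
opening: 0.877
finger_force: 0.0
```

```bash
python3 - <<'E'
from h import *
s=wsnap(); c=wcloud(s)
q=cloud(snap("side")); q=q[np.hypot(q[...,0]-.660,q[...,1]+.350)>.031]
print("b0 in crate",box(c,.062,.08,(.4635,-.132),.03),"b2",box(c,.062,.08,(.4655,-.192),.03)); print("b1",box(q,.0165,.0235,(.606,-.373),.043)); print('rim',box(q,.104,.117,(.46,-.13),.16))
# b1 grasp 14 mm off centre, away from bottle; phi=100 keeps the wrist camera away from it
plan((530,-200,200,50),(585,-290,200,98),(597,-378,170,100),(597,-378,25,100),(597,-378,190,100),(530,-230,190,50),(475,-79,190,2))
E
```

```text
b0 in crate {'n': 4193, 'c': (464, -135), 'wh': (60, 47), 'deg': 1.9, 'z': array([71., 72., 73.])} b2 {'n': 2290, 'c': (465, -182), 'wh': (60, 31), 'deg': 1.5, 'z': array([68., 72., 73.])}
b1 {'n': 451, 'c': (611, -378), 'wh': (67, 48), 'deg': -80.9, 'z': array([17., 19., 22.])}
rim {'n': 889, 'c': (464, -132), 'wh': (226, 143), 'deg': -87.7, 'z': array([105., 110., 112.])}
from [ 463.2 -131.7  170.     1.9] measured-from [ 1.6 -0.6  2.9  0.2]
dp [-71.0, 64.0, -30.0] rz -0.84 rows 4.5
dp [-100.0, -33.0, -0.0] rz -0.84 rows 4.5
dp [1.0, -89.0, 30.0] rz -0.03 rows 1.5
dp [-0.0, 0.0, 145.0] rz -0.0 rows 2.3
dp [-0.0, 0.0, -165.0] rz -0.0 rows 2.6
dp [40.0, 158.0, -0.0] rz 0.87 rows 4.7
dp [139.0, 80.0, -0.0] rz 0.84 rows 4.5
```

step_arm:
  motion:
    - {"dp": [-16,14,-30],"twist": [0,0,-0.17],"hand": 1}
    - {"dp": [-32,28,-30],"twist": [0,0,-0.34],"hand": 1}
    - {"dp": [-48,43,-30],"twist": [0,0,-0.51],"hand": 1}
    - {"dp": [-62,56,-30],"twist": [0,0,-0.68],"hand": 1}
    - {"dp": [-71,64,-30],"twist": [0,0,-0.84],"hand": 1}

```text
clock: 14.85
tool_pos: [0.5298, -0.201, 0.199]
eef_rot: [0.338, 0.941, 0.0, -0.0]
contact_force: [1.1, -0.0, -0.7]
opening: 0.998
finger_force: 0.0
```

step_arm:
  motion:
    - {"dp": [-20,-7,0],"twist": [0,0,-0.17],"hand": 1}
    - {"dp": [-40,-14,0],"twist": [0,0,-0.34],"hand": 1}
    - {"dp": [-60,-20,0],"twist": [0,0,-0.51],"hand": 1}
    - {"dp": [-80,-27,0],"twist": [0,0,-0.68],"hand": 1}
    - {"dp": [-100,-33,0],"twist": [0,0,-0.84],"hand": 1}

```text
clock: 15.48
tool_pos: [0.5852, -0.2902, 0.1987]
eef_rot: [-0.076, 0.997, 0.0, -0.001]
contact_force: [-0.5, 0.9, -1.0]
opening: 1.001
finger_force: 0.0
```

step_arm:
  motion:
    - {"dp": [1,-45,15],"twist": [0,0,-0.02],"hand": 1}
    - {"dp": [2,-80,30],"twist": [0,0,-0.03],"hand": 1}
    - {"dp": [2,-90,30],"twist": [0,0,-0.03],"hand": 1}
    - {"dp": [2,-90,30],"twist": [0,0,-0.03],"hand": 1}
    - {"dp": [2,-90,30],"twist": [0,0,-0.03],"hand": 1}

```text
clock: 16.1
tool_pos: [0.5974, -0.3765, 0.1705]
eef_rot: [-0.089, 0.996, 0.001, 0.001]
contact_force: [-0.0, 0.3, 0.1]
opening: 1.001
finger_force: 0.0
```

```bash
python3 - <<'E'
from h import *
s=wsnap(); q=wcloud(s); q=q[np.hypot(q[...,0]-.660,q[...,1]+.350)>.031]
print(box(q,.0165,.0235,(.606,-.375),.043), r.get_state()["q"][6])
plan((596,-379,25,100),(596,-379,190,100),(530,-225,190,50),(461.5,-64,190,2),start="m")
E
```

```text
{'n': 3451, 'c': (611, -376), 'wh': (66, 48), 'deg': -79.9, 'z': array([19., 21., 22.])} 1.8860730502991487
from [ 597.4 -376.7  170.6  100.3] measured-from [0. 0. 0. 0.]
dp [2.0, -2.0, 146.0] rz 0.0 rows 2.3
dp [-0.0, -0.0, -165.0] rz 0.0 rows 2.6
dp [37.0, 163.0, -0.0] rz 0.88 rows 4.7
dp [157.0, 79.0, -0.0] rz 0.83 rows 4.4
```

step_arm:
  motion:
    - {"dp": [2,-2,0],"twist": [0,0,0],"hand": 1}
    - {"dp": [2,-2,45],"twist": [0,0,0],"hand": 1}
    - {"dp": [2,-2,90],"twist": [0,0,0],"hand": 1}
    - {"dp": [2,-2,130],"twist": [0,0,0],"hand": 1}
    - {"dp": [2,-2,146],"twist": [0,0,0],"hand": 1}

```text
clock: 16.77
tool_pos: [0.5934, -0.3803, 0.0222]
eef_rot: [-0.088, 0.996, 0.001, -0.002]
contact_force: [-26.6, 17.4, 80.4]
opening: 0.998
finger_force: 40.8
```

step_arm:
  motion:
    - {"dp": [0,0,0],"twist": [0,0,0],"hand": 0.2}
    - {"dp": [0,0,0],"twist": [0,0,0],"hand": 0.2}
    - {"dp": [0,0,0],"twist": [0,0,0],"hand": 0.2}
    - {"dp": [0,0,0],"twist": [0,0,0],"hand": 0.2}
    - {"dp": [0,0,0],"twist": [0,0,0],"hand": 0.2}
  force: 30

```text
clock: 17.4
tool_pos: [0.5957, -0.3813, 0.0247]
eef_rot: [-0.088, 0.996, -0.0, 0.001]
contact_force: [-0.9, 1.7, 5.6]
opening: 0.749
finger_force: 30.0
```

step_arm:
  motion:
    - {"dp": [0,0,-30],"twist": [0,0,0],"hand": 0.2}
    - {"dp": [0,0,-75],"twist": [0,0,0],"hand": 0.2}
    - {"dp": [0,0,-120],"twist": [0,0,0],"hand": 0.2}
    - {"dp": [0,0,-155],"twist": [0,0,0],"hand": 0.2}
    - {"dp": [0,0,-165],"twist": [0,0,0],"hand": 0.2}

```text
clock: 18.02
tool_pos: [0.596, -0.3819, 0.191]
eef_rot: [-0.088, 0.996, -0.001, 0.002]
contact_force: [0.8, -0.2, -0.4]
opening: 0.749
finger_force: 30.0
```

step_arm:
  motion:
    - {"dp": [7,33,0],"twist": [0,0,0.17],"hand": 0.2}
    - {"dp": [15,66,0],"twist": [0,0,0.35],"hand": 0.2}
    - {"dp": [22,99,0],"twist": [0,0,0.53],"hand": 0.2}
    - {"dp": [30,132,0],"twist": [0,0,0.71],"hand": 0.2}
    - {"dp": [37,163,0],"twist": [0,0,0.88],"hand": 0.2}

```text
clock: 18.65
tool_pos: [0.5284, -0.2262, 0.1873]
eef_rot: [0.347, 0.938, -0.0, -0.001]
contact_force: [0.5, -0.3, -0.7]
opening: 0.747
finger_force: 30.0
```

step_arm:
  motion:
    - {"dp": [32,16,0],"twist": [0,0,0.17],"hand": 0.2}
    - {"dp": [64,32,0],"twist": [0,0,0.34],"hand": 0.2}
    - {"dp": [96,48,0],"twist": [0,0,0.51],"hand": 0.2}
    - {"dp": [128,64,0],"twist": [0,0,0.68],"hand": 0.2}
    - {"dp": [157,79,0],"twist": [0,0,0.83],"hand": 0.2}

```text
clock: 19.27
tool_pos: [0.46, -0.0645, 0.1877]
eef_rot: [0.696, 0.718, -0.001, -0.001]
contact_force: [-0.2, 0.7, -0.1]
opening: 0.746
finger_force: 30.0
```

step_arm:
  motion:
    - {"dp": [0,0,0],"twist": [0,0,0],"hand": 0.2}
    - {"dp": [0,0,0],"twist": [0,0,0],"hand": 0.2}

```text
clock: 19.52
tool_pos: [0.4614, -0.0663, 0.1882]
eef_rot: [0.694, 0.72, -0.0, 0.0]
contact_force: [0.1, 0.5, 0.4]
opening: 0.743
finger_force: 30.0
```

```bash
python3 - <<'E'
from h import *
print(pose())
w=wcloud(wsnap()); s=snap("side"); q=cloud(s)
for c in(w,q): print('held',box(c,.150,.20,(.461,-.078),.03)) 
print('rim',box(q,.104,.117,(.46,-.13),.16))
im=s["pixels"][140:300,200:400,::-1]; cv2.imwrite("pics/grip2.png",cv2.resize(im,None,fx=4,fy=3.75))
plan((461.5,-64,77,2),(461.5,-64,190,2))
E
```

```text
[461.38828055 -66.25683589 188.19885084   2.16515667]
held {'n': 6216, 'c': (461, -83), 'wh': (59, 49), 'deg': 2.8, 'z': array([172., 184., 186.])}
held {'n': 241, 'c': (462, -85), 'wh': (59, 46), 'deg': 8.2, 'z': array([170., 183., 185.])}
rim {'n': 852, 'c': (464, -132), 'wh': (227, 142), 'deg': -87.7, 'z': array([105., 110., 113.])}
from [461.4 -63.6 189.6   2.3] measured-from [ 0.3 -3.3 -1.2 -0.2]
dp [-0.0, 0.0, 113.0] rz 0.0 rows 1.8
dp [-0.0, 0.0, -113.0] rz 0.0 rows 1.8
```

View pics/grip2.png

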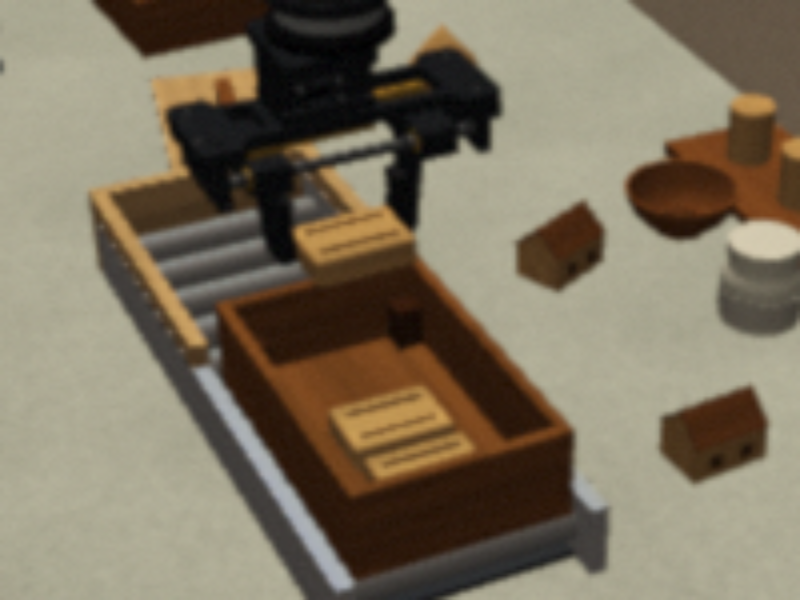

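Board b1 is held level (355,240), centred about y = -83 mm, with its neighbours flat in the crate at (390,415) and (420,455). I shift it 5 mm towards +y and lower it slowly.

step_arm:
  motion:
    - {"dp": [5,0,40],"twist": [0,0,0],"hand": 0.2}
    - {"dp": [5,0,75],"twist": [0,0,0],"hand": 0.2}
    - {"dp": [5,0,95],"twist": [0,0,0],"hand": 0.2}
    - {"dp": [5,0,106],"twist": [0,0,0],"hand": 0.2}
    - {"dp": [5,0,111],"twist": [0,0,0],"hand": 0.2}

```text
clock: 20.25
tool_pos: [0.4614, -0.0612, 0.0773]
eef_rot: [0.694, 0.72, -0.0, 0.0]
contact_force: [-0.0, 0.9, -0.4]
opening: 0.75
finger_force: 30.0
```

step_arm:
  motion:
    - {"dp": [0,0,1],"twist": [0,0,0],"hand": 0.2}
    - {"dp": [0,0,1],"twist": [0,0,0],"hand": 0.72}
    - {"dp": [0,0,1],"twist": [0,0,0],"hand": 0.72}
    - {"dp": [0,0,-20],"twist": [0,0,0],"hand": 0.72}
    - {"dp": [0,0,-60],"twist": [0,0,0],"hand": 0.72}

```text
clock: 20.88
tool_pos: [0.4605, -0.0604, 0.1378]
eef_rot: [0.694, 0.72, -0.001, -0.001]
contact_force: [0.5, -0.7, 0.1]
opening: 0.862
finger_force: 0.0
```

step_arm:
  motion:
    - {"dp": [0,0,-40],"twist": [0,0,0],"hand": 0.72}
    - {"dp": [0,0,-90],"twist": [0,0,0],"hand": 1}
    - {"dp": [0,0,-130],"twist": [0,0,0],"hand": 1}

```text
clock: 21.25
tool_pos: [0.4611, -0.0605, 0.27]
eef_rot: [0.694, 0.72, 0.001, 0.001]
contact_force: [0.2, -0.5, -0.3]
opening: 1.0
finger_force: 0.0
```

```bash
python3 - <<'E'
from h import *
w=wcloud(wsnap()); s=snap("side"); q=cloud(s)
for c in(w,): print('boards',box(c,.06,.08,(.461,-.078),.035),box(c,.064,.08,(.4635,-.13),.03),box(c,.064,.08,(.4655,-.19),.03))
c=q; print('rim',box(q,.104,.117,(.46,-.13),.16))
c=np.concatenate([w.reshape(-1,3),q.reshape(-1,3)])
print('cot',box(c,.043,.053,(.678,.07),.05),box(c,.043,.053,(.667,-.177),.05))
plan((500,90,260,-10),(524,350,260,-8),start="m")
E
```

```text
boards {'n': 2596, 'c': (463, -83), 'wh': (65, 59), 'deg': 3.4, 'z': array([70., 72., 73.])} {'n': 1822, 'c': (463, -129), 'wh': (59, 56), 'deg': 2.3, 'z': array([70., 72., 73.])} {'n': 620, 'c': (465, -174), 'wh': (57, 18), 'deg': 1.9, 'z': array([67., 72., 73.])}
rim {'n': 940, 'c': (464, -132), 'wh': (227, 142), 'deg': -87.5, 'z': array([105., 110., 112.])}
cot {'n': 584, 'c': (680, 71), 'wh': (58, 23), 'deg': 25.1, 'z': array([43., 47., 52.])} {'n': 288, 'c': (669, -179), 'wh': (59, 24), 'deg': 8.0, 'z': array([43., 47., 51.])}
from [463.3 -60.8 271.7   2.1] measured-from [0. 0. 0. 0.]
dp [149.0, 42.0, 12.0] rz 0.21 rows 2.5
dp [261.0, -21.0, -0.0] rz -0.03 rows 4.2
```

step_arm:
  motion:
    - {"dp": [50,14,12],"twist": [0,0,0.1],"hand": 1}
    - {"dp": [100,28,12],"twist": [0,0,0.21],"hand": 1}
    - {"dp": [149,42,12],"twist": [0,0,0.21],"hand": 1}

```text
clock: 21.72
tool_pos: [0.4973, 0.0913, 0.2549]
eef_rot: [0.766, 0.643, -0.001, -0.0]
contact_force: [0.4, 0.5, -0.6]
opening: 1.004
finger_force: 0.0
```

step_arm:
  motion:
    - {"dp": [60,-5,0],"twist": [0,0,-0.03],"hand": 1}
    - {"dp": [120,-10,0],"twist": [0,0,-0.03],"hand": 1}
    - {"dp": [180,-15,0],"twist": [0,0,-0.03],"hand": 1}
    - {"dp": [235,-19,0],"twist": [0,0,-0.03],"hand": 1}
    - {"dp": [261,-21,0],"twist": [0,0,-0.03],"hand": 1}

```text
clock: 22.35
tool_pos: [0.5202, 0.3548, 0.2542]
eef_rot: [0.754, 0.657, -0.0, -0.001]
contact_force: [-0.3, -1.3, -0.1]
opening: 1.004
finger_force: 0.0
```

step_arm:
  motion:
    - {"dp": [0,0,0],"twist": [0,0,0],"hand": 0.3}
    - {"dp": [0,0,0],"twist": [0,0,0],"hand": 0.3}

```text
clock: 22.6
tool_pos: [0.5218, 0.3484, 0.2551]
eef_rot: [0.756, 0.654, -0.001, 0.001]
contact_force: [0.9, 0.6, 0.0]
opening: 0.8
finger_force: 0.0
```

```bash
python3 - <<'E'
from h import *
print(pose())
s=wsnap("w2"); w=wcloud(s)
print(find("separator",s),find("turned_tower",s))
print('batten',box(w,.024,.036,(.524,.391),.06))
# sheet outline by colour: wood vs grey table
hsv=cv2.cvtColor(s["pixels"],cv2.COLOR_RGB2HSV); m=(hsv[...,1]>70)&np.isfinite(w).all(-1)&(abs(w[...,2]-.005)<.008)
m&=np.hypot(w[...,0]-.524,w[...,1]-.391)<.125
m=cv2.morphologyEx(m.astype(np.uint8),cv2.MORPH_OPEN,np.ones((3,3)))>0
print('sheet',box(w[m],-.01,.02,(.524,.391),.13), np.ptp(w[m][:,1]))
plan((524,391,90,-10.3),(524,391,31,-10.3))
E
```

```text
[521.83461542 348.42691869 255.08609067  -8.29824572]
[(0.76, array([0.523, 0.393, 0.008]))] [(0.57, array([0.687, 0.344, 0.069]))]
batten {'n': 779, 'c': (524, 393), 'wh': (69, 15), 'deg': 80.0, 'z': array([31., 33., 34.])}
sheet {'n': 13617, 'c': (525, 391), 'wh': (195, 114), 'deg': 79.8, 'z': array([6., 7., 8.])} 0.20787301224058902
from [524.1 350.4 259.7  -8.2] measured-from [-1.9 -1.8 -3.9 -0.1]
dp [40.0, -6.0, 170.0] rz 0.04 rows 2.8
dp [0.0, 0.0, 59.0] rz -0.0 rows 0.9
```

step_arm:
  motion:
    - {"dp": [20,-2,45],"twist": [0,0,0.03],"hand": 0.3}
    - {"dp": [43,-4,100],"twist": [0,0,0.03],"hand": 0.3}
    - {"dp": [43,-4,150],"twist": [0,0,0.03],"hand": 0.3}
    - {"dp": [43,-4,170],"twist": [0,0,0.03],"hand": 0.3}
    - {"dp": [43,-4,170],"twist": [0,0,0.03],"hand": 0.3}

```text
clock: 23.38
tool_pos: [0.5242, 0.3924, 0.0853]
eef_rot: [0.766, 0.643, -0.001, 0.0]
contact_force: [0.5, 0.4, 0.7]
opening: 0.647
finger_force: 0.0
```

step_arm:
  motion:
    - {"dp": [0,0,0],"twist": [0,0,0],"hand": 0.3}
    - {"dp": [0,0,20],"twist": [0,0,0],"hand": 0.3}
    - {"dp": [0,0,35],"twist": [0,0,0],"hand": 0.3}
    - {"dp": [0,0,46],"twist": [0,0,0],"hand": 0.3}
    - {"dp": [0,0,52],"twist": [0,0,0],"hand": 0.3}

```text
clock: 24.0
tool_pos: [0.5236, 0.3935, 0.0325]
eef_rot: [0.766, 0.643, -0.001, -0.0]
contact_force: [0.1, -0.3, 0.4]
opening: 0.654
finger_force: 0.0
```

step_arm:
  motion:
    - {"dp": [0,0,0],"twist": [0,0,0],"hand": 0.3}
    - {"dp": [0,0,0],"twist": [0,0,0],"hand": 0.3}

```text
clock: 24.25
tool_pos: [0.5244, 0.394, 0.0341]
eef_rot: [0.766, 0.643, 0.0, 0.0]
contact_force: [-0.5, -0.4, -0.6]
opening: 0.651
finger_force: 0.0
```

step_arm:
  motion:
    - {"dp": [-2,0,3],"twist": [0,0,0],"hand": 0.3}
    - {"dp": [-2,0,3],"twist": [0,0,0],"hand": -1}
    - {"dp": [-2,0,3],"twist": [0,0,0],"hand": -1}
    - {"dp": [-2,0,3],"twist": [0,0,0],"hand": -1}
    - {"dp": [-2,0,3],"twist": [0,0,0],"hand": -1}
  force: 45

```text
clock: 24.88
tool_pos: [0.5237, 0.3919, 0.0308]
eef_rot: [0.766, 0.643, 0.0, -0.0]
contact_force: [0.1, -0.4, -0.6]
opening: 0.226
finger_force: 0.0
```

step_arm:
  motion:
    - {"dp": [0,0,0],"twist": [0,0,0],"hand": -1}
    - {"dp": [0,0,0],"twist": [0,0,0],"hand": -1}
    - {"dp": [0,0,-20],"twist": [0,0,0],"hand": -1}
    - {"dp": [0,0,-50],"twist": [0,0,0],"hand": -1}
    - {"dp": [0,0,-80],"twist": [0,0,0],"hand": -1}

```text
clock: 25.5
tool_pos: [0.5239, 0.3919, 0.1128]
eef_rot: [0.766, 0.643, 0.0, 0.0]
contact_force: [-0.2, 0.3, -1.4]
opening: 0.157
finger_force: 45.0
```

step_arm:
  motion:
    - {"dp": [0,0,-35],"twist": [0,0,0],"hand": -1}
    - {"dp": [0,0,-70],"twist": [0,0,0],"hand": -1}
    - {"dp": [0,0,-100],"twist": [0,0,0],"hand": -1}
    - {"dp": [0,0,-110],"twist": [0,0,0],"hand": -1}
    - {"dp": [0,0,-110],"twist": [0,0,0],"hand": -1}

```text
clock: 26.12
tool_pos: [0.5237, 0.3919, 0.2214]
eef_rot: [0.766, 0.643, 0.001, -0.0]
contact_force: [0.2, 0.2, -1.5]
opening: 0.156
finger_force: 45.0
```

```bash
python3 - <<'E'
from h import *
print(pose())
plan((505,260,None,-8),(480,50,None,-3),(464,-132,None,2.2),start="m")
E
```

```text
[523.68883714 391.85589274 221.37220022  -9.9128643 ]
from [523.7 391.9 221.4  -9.9] measured-from [0. 0. 0. 0.]
dp [-133.0, 4.0, -0.0] rz -0.03 rows 2.1
dp [-212.0, 5.0, -0.0] rz -0.09 rows 3.4
dp [-182.0, -6.0, -0.0] rz -0.09 rows 2.9
```

step_arm:
  motion:
    - {"dp": [-30,1,0],"twist": [0,0,0],"hand": -1}
    - {"dp": [-65,2,0],"twist": [0,0,-0.01],"hand": -1}
    - {"dp": [-100,3,0],"twist": [0,0,-0.02],"hand": -1}
    - {"dp": [-133,4,0],"twist": [0,0,-0.03],"hand": -1}

```text
clock: 26.62
tool_pos: [0.5036, 0.2584, 0.2193]
eef_rot: [0.756, 0.655, -0.002, -0.0]
contact_force: [-0.0, -0.5, -1.3]
opening: 0.155
finger_force: 45.0
```

step_arm:
  motion:
    - {"dp": [-42,1,0],"twist": [0,0,-0.02],"hand": -1}
    - {"dp": [-84,2,0],"twist": [0,0,-0.04],"hand": -1}
    - {"dp": [-126,3,0],"twist": [0,0,-0.06],"hand": -1}
    - {"dp": [-168,4,0],"twist": [0,0,-0.08],"hand": -1}
    - {"dp": [-212,5,0],"twist": [0,0,-0.09],"hand": -1}

```text
clock: 27.25
tool_pos: [0.4784, 0.0483, 0.2196]
eef_rot: [0.725, 0.688, -0.001, -0.001]
contact_force: [0.8, -1.1, -1.4]
opening: 0.151
finger_force: 45.0
```

step_arm:
  motion:
    - {"dp": [-40,-1,0],"twist": [0,0,-0.02],"hand": -1}
    - {"dp": [-80,-2,0],"twist": [0,0,-0.04],"hand": -1}
    - {"dp": [-120,-4,0],"twist": [0,0,-0.06],"hand": -1}
    - {"dp": [-160,-5,0],"twist": [0,0,-0.08],"hand": -1}
    - {"dp": [-182,-6,0],"twist": [0,0,-0.09],"hand": -1}

```text
clock: 27.88
tool_pos: [0.4624, -0.1341, 0.2196]
eef_rot: [0.695, 0.719, -0.001, -0.001]
contact_force: [-0.6, 0.1, -1.7]
opening: 0.154
finger_force: 45.0
```

step_arm:
  motion:
    - {"dp": [0,0,0],"twist": [0,0,0],"hand": -1}
    - {"dp": [0,0,0],"twist": [0,0,0],"hand": -1}
    - {"dp": [0,0,0],"twist": [0,0,0],"hand": -1}

```text
clock: 28.25
tool_pos: [0.4639, -0.1302, 0.2204]
eef_rot: [0.693, 0.721, 0.0, -0.001]
contact_force: [0.1, 0.3, -0.1]
opening: 0.155
finger_force: 45.0
```

```bash
python3 - <<'E'
from h import *
print(pose())
a=wsnap(); w=wcloud(a); s=snap("side","s3"); q=cloud(s); c=cloud(snap("scene"))
for n,x in(("wrist",w),("side",q),("scene",c)):
    zb=box(x,.17,.225,(.464,-.132),.115); rim=box(x,.104,.117,(.46,-.13),.16); print(n,'sheet',zb,'rim',rim)
E
```

```text
[ 463.94575243 -130.23263979  220.43658844    2.26733594]
wrist sheet {'n': 45541, 'c': (463, -114), 'wh': (163, 115), 'deg': -88.0, 'z': array([196., 197., 222.])} rim None
side sheet {'n': 2105, 'c': (464, -133), 'wh': (195, 115), 'deg': -87.9, 'z': array([193., 195., 218.])} rim {'n': 708, 'c': (464, -132), 'wh': (225, 143), 'deg': -88.0, 'z': array([105., 110., 112.])}
scene sheet {'n': 1118, 'c': (464, -130), 'wh': (197, 116), 'deg': -87.9, 'z': array([193., 196., 220.])} rim {'n': 404, 'c': (462, -131), 'wh': (224, 143), 'deg': -87.7, 'z': array([105., 110., 113.])}
```

View pics/s3.png

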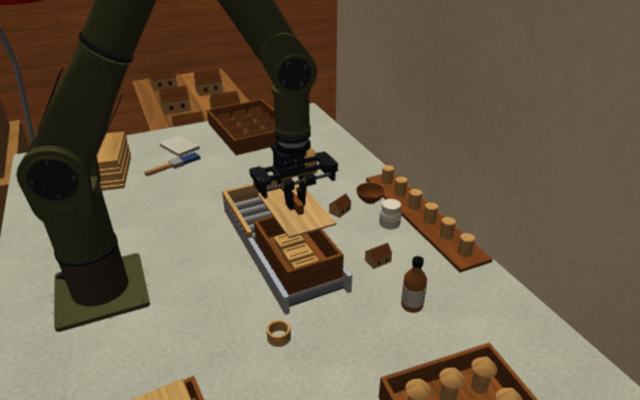

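The separator is level and centred over the crate (side view 300,212), with the boards inside (295,248). Lowering it in.

step_arm:
  motion:
    - {"dp": [-1,0,25],"twist": [0,0,0],"hand": -1}
    - {"dp": [-1,0,45],"twist": [0,0,0],"hand": -1}
    - {"dp": [-1,0,58],"twist": [0,0,0],"hand": -1}
    - {"dp": [-1,0,65],"twist": [0,0,0],"hand": -1}
    - {"dp": [-1,0,65],"twist": [0,0,0],"hand": -1}

```text
clock: 29.02
tool_pos: [0.4639, -0.1328, 0.1555]
eef_rot: [0.694, 0.72, -0.0, -0.0]
contact_force: [0.3, 0.1, -0.7]
opening: 0.156
finger_force: 45.0
```

step_arm:
  motion:
    - {"dp": [0,0,0],"twist": [0,0,0],"hand": -1}
    - {"dp": [0,0,12],"twist": [0,0,0],"hand": -1}
    - {"dp": [0,0,22],"twist": [0,0,0],"hand": -1}
    - {"dp": [0,0,32],"twist": [0,0,0],"hand": -1}
    - {"dp": [0,0,36],"twist": [0,0,0],"hand": -1}

```text
clock: 29.65
tool_pos: [0.4635, -0.1328, 0.1187]
eef_rot: [0.694, 0.72, -0.0, -0.001]
contact_force: [0.2, 1.4, -0.7]
opening: 0.156
finger_force: 45.0
```

step_arm:
  motion:
    - {"dp": [0,0,2],"twist": [0,0,0],"hand": -1}
    - {"dp": [0,0,4],"twist": [0,0,0],"hand": -1}
    - {"dp": [0,0,5],"twist": [0,0,0],"hand": -1}

```text
clock: 30.02
tool_pos: [0.464, -0.1329, 0.1148]
eef_rot: [0.694, 0.72, 0.0, 0.0]
contact_force: [-0.6, -0.1, -1.1]
opening: 0.157
finger_force: 45.0
```

```bash
python3 - <<'E'
from h import *
print(pose(),r.get_state()["contact_force"])
for n in("side","scene"):
    x=cloud(snap(n)); print(n,'sheet',box(x,.082,.1025,(.464,-.132),.115),'batten',box(x,.108,.118,(.464,-.132),.04),'rim',box(x,.104,.117,(.46,-.13),.16))
E
```

```text
[ 463.99114636 -132.88173994  114.76341905    2.12336656] [-0.56645481 -0.06987789 -1.08525779]
side sheet {'n': 1892, 'c': (460, -135), 'wh': (220, 135), 'deg': -88.1, 'z': array([86., 90., 99.])} batten {'n': 132, 'c': (464, -143), 'wh': (50, 40), 'deg': -60.5, 'z': array([109., 115., 118.])} rim {'n': 796, 'c': (464, -135), 'wh': (222, 141), 'deg': -87.9, 'z': array([105., 110., 115.])}
scene sheet {'n': 970, 'c': (466, -128), 'wh': (218, 137), 'deg': -87.1, 'z': array([ 85.,  91., 100.])} batten {'n': 63, 'c': (465, -119), 'wh': (45, 42), 'deg': -89.0, 'z': array([109., 115., 117.])} rim {'n': 473, 'c': (462, -129), 'wh': (223, 144), 'deg': -88.1, 'z': array([105., 110., 115.])}
```

step_arm:
  motion:
    - {"dp": [0,0,1],"twist": [0,0,0],"hand": -1}
    - {"dp": [0,0,1],"twist": [0,0,0],"hand": 0}
    - {"dp": [0,0,1],"twist": [0,0,0],"hand": 0}
    - {"dp": [0,0,1],"twist": [0,0,0],"hand": 0}

```text
clock: 30.62
tool_pos: [0.4639, -0.1329, 0.1138]
eef_rot: [0.694, 0.72, 0.0, 0.0]
contact_force: [-0.5, -0.3, -0.0]
opening: 0.471
finger_force: 0.0
```

step_arm:
  motion:
    - {"dp": [0,0,-20],"twist": [0,0,0],"hand": 0}
    - {"dp": [0,0,-60],"twist": [0,0,0],"hand": 0}
    - {"dp": [0,0,-120],"twist": [0,0,0],"hand": 0.5}
    - {"dp": [0,0,-165],"twist": [0,0,0],"hand": 1}
    - {"dp": [0,0,-165],"twist": [0,0,0],"hand": 1}

```text
clock: 31.25
tool_pos: [0.4657, -0.1334, 0.2818]
eef_rot: [0.694, 0.72, 0.002, 0.003]
contact_force: [-0.1, -0.5, -0.8]
opening: 0.818
finger_force: 0.0
```

```bash
python3 - <<'E'
from h import *
print(pose())
a=wsnap("w4"); w=wcloud(a)
print('sheet',box(w,.084,.093,(.464,-.132),.12),'batten',box(w,.108,.118,(.464,-.132),.04))
q=w.reshape(-1,3);
for n in("side","scene"):
    s=snap(n); c=cloud(s); q=np.concatenate([q,c.reshape(-1,3)]); print(n,'rim',box(c,.104,.118,(.46,-.13),.16))
# sheet plane tilt
P=w.reshape(-1,3); m=(abs(P[:,2]-.089)<.006)&(abs(P[:,0]-.464)<.05)&(abs(P[:,1]+.132)<.09)&(abs(P[:,0]-.464)>.02); A=np.c_[P[m][:,:2],np.ones(m.sum())]; print(np.linalg.lstsq(A,P[m][:,2],rcond=None)[0],m.sum())
print('cot',box(q,.043,.053,(.678,.07),.05),box(q,.043,.053,(.667,-.177),.05))
print(find("cottage0",a,.1))
E
```

```text
[ 465.72984264 -133.36319421  281.81433989    2.10569405]
sheet {'n': 19075, 'c': (464, -132), 'wh': (206, 126), 'deg': -87.9, 'z': array([88., 90., 91.])} batten {'n': 975, 'c': (464, -133), 'wh': (71, 14), 'deg': -88.6, 'z': array([114., 116., 117.])}
side rim {'n': 1083, 'c': (464, -133), 'wh': (226, 142), 'deg': -87.8, 'z': array([105., 110., 114.])}
scene rim {'n': 608, 'c': (462, -131), 'wh': (225, 144), 'deg': -88.3, 'z': array([105., 110., 115.])}
[-4.11673902e-04 -2.28276937e-05  9.02616296e-02] 9279
cot {'n': 625, 'c': (678, 72), 'wh': (61, 24), 'deg': 25.9, 'z': array([43., 47., 52.])} {'n': 637, 'c': (668, -176), 'wh': (60, 27), 'deg': 7.4, 'z': array([43., 47., 52.])}
[(0.83, array([ 0.663, -0.175,  0.039])), (0.72, array([0.671, 0.065, 0.036]))]
```

View pics/w4.png

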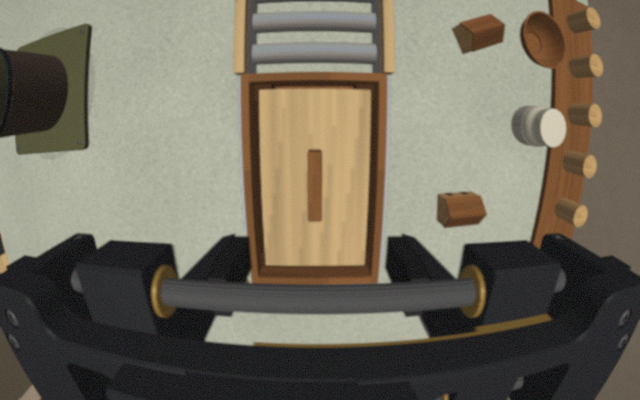

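The separator sits level in the crate, with the batten at (314,185). The cottages are at (480,33) and (461,208), and I see only these two loose ones. Now cottage c1.

```bash
python3 - <<'E'
from h import *
plan((600,-177,180,6),start="m")
E
```

```text
from [ 462.9 -132.6  277.4    2.1] measured-from [0. 0. 0. 0.]
dp [-49.0, 135.0, 97.0] rz -0.07 rows 2.8
```

step_arm:
  motion:
    - {"dp": [-15,40,20],"twist": [0,0,-0.04],"hand": 1}
    - {"dp": [-30,80,60],"twist": [0,0,-0.07],"hand": 1}
    - {"dp": [-49,120,97],"twist": [0,0,-0.07],"hand": 1}
    - {"dp": [-49,135,97],"twist": [0,0,-0.07],"hand": 1}
    - {"dp": [-49,135,97],"twist": [0,0,-0.07],"hand": 1}

```text
clock: 32.08
tool_pos: [0.6004, -0.1762, 0.1791]
eef_rot: [0.668, 0.744, -0.001, -0.002]
contact_force: [-0.0, 0.2, -0.7]
opening: 0.999
finger_force: 0.0
```

step_arm:
  motion:
    - {"dp": [0,0,0],"twist": [0,0,0],"hand": 1}
    - {"dp": [0,0,0],"twist": [0,0,0],"hand": 1}

```text
clock: 32.33
tool_pos: [0.5998, -0.1768, 0.1821]
eef_rot: [0.668, 0.744, -0.0, -0.0]
contact_force: [0.1, -0.2, 1.2]
opening: 1.001
finger_force: 0.0
```

```bash
python3 - <<'E'
from h import *
a=wsnap(); w=wcloud(a)
print(find("cottage0",a)); 
for c in((.668,-.177),(.678,.072)): print(box(w,.030,.053,c,.045),box(w,.040,.053,c,.045))
plan((668,-177,110,6),start="m")
E
```

```text
[(0.62, array([ 0.665, -0.171,  0.042]))]
{'n': 2669, 'c': (669, -177), 'wh': (57, 43), 'deg': 6.4, 'z': array([32., 42., 51.])} {'n': 1541, 'c': (669, -176), 'wh': (57, 28), 'deg': 7.1, 'z': array([41., 46., 52.])}
None None
from [ 600.2 -176.9  182.2    6.1] measured-from [0. 0. 0. 0.]
dp [-7.0, 67.0, 72.0] rz 0.0 rows 1.6
```

step_arm:
  motion:
    - {"dp": [-4,35,20],"twist": [0,0,0],"hand": 1}
    - {"dp": [-7,68,50],"twist": [0,0,-0.01],"hand": 1}
    - {"dp": [-7,68,82],"twist": [0,0,-0.01],"hand": 1}
    - {"dp": [-7,68,92],"twist": [0,0,-0.01],"hand": 1}
    - {"dp": [-7,68,92],"twist": [0,0,-0.01],"hand": 1}

```text
clock: 33.05
tool_pos: [0.6684, -0.1767, 0.0898]
eef_rot: [0.665, 0.747, -0.0, -0.0]
contact_force: [0.4, 0.2, 0.4]
opening: 1.003
finger_force: 0.0
```

step_arm:
  motion:
    - {"dp": [0,0,0],"twist": [0,0,0],"hand": 1}
    - {"dp": [0,0,20],"twist": [0,0,0],"hand": 1}
    - {"dp": [0,0,40],"twist": [0,0,0],"hand": 1}
    - {"dp": [0,0,54],"twist": [0,0,0],"hand": 1}
    - {"dp": [0,0,60],"twist": [0,0,0],"hand": 1}

```text
clock: 33.67
tool_pos: [0.668, -0.1763, 0.0278]
eef_rot: [0.665, 0.747, -0.001, -0.001]
contact_force: [0.1, -0.9, 0.5]
opening: 1.0
finger_force: 0.0
```

step_arm:
  motion:
    - {"dp": [0,0,0],"twist": [0,0,0],"hand": 0}
    - {"dp": [0,0,0],"twist": [0,0,0],"hand": 0}
    - {"dp": [0,0,0],"twist": [0,0,0],"hand": 0}
    - {"dp": [0,0,0],"twist": [0,0,0],"hand": 0}
    - {"dp": [0,0,0],"twist": [0,0,0],"hand": 0}
  force: 25

```text
clock: 34.3
tool_pos: [0.6694, -0.1767, 0.0303]
eef_rot: [0.665, 0.747, 0.0, 0.0]
contact_force: [-0.2, -0.2, 3.4]
opening: 0.634
finger_force: 25.0
```

step_arm:
  motion:
    - {"dp": [0,0,-20],"twist": [0,0,0],"hand": 0}
    - {"dp": [0,0,-60],"twist": [0,0,0],"hand": 0}
    - {"dp": [0,0,-110],"twist": [0,0,0],"hand": 0}
    - {"dp": [0,0,-150],"twist": [0,0,0],"hand": 0}
    - {"dp": [0,0,-165],"twist": [0,0,0],"hand": 0}

```text
clock: 34.92
tool_pos: [0.6703, -0.177, 0.1986]
eef_rot: [0.665, 0.747, 0.001, 0.002]
contact_force: [0.3, -0.1, -0.2]
opening: 0.636
finger_force: 25.0
```

```bash
python3 - <<'E'
from h import *
# crate slot y=-68 in crate frame
plan((560,-190,None,4),(466,-200,None,2.2),start="m")
E
```

```text
from [ 670.3 -177.   198.6    6.7] measured-from [0. 0. 0. 0.]
dp [-0.0, -111.0, -0.0] rz 0.05 rows 1.8
dp [-4.0, -95.0, -0.0] rz 0.03 rows 1.5
```

step_arm:
  motion:
    - {"dp": [0,-30,0],"twist": [0,0,0.01],"hand": 0}
    - {"dp": [0,-70,0],"twist": [0,0,0.03],"hand": 0}
    - {"dp": [0,-111,0],"twist": [0,0,0.05],"hand": 0}

```text
clock: 35.3
tool_pos: [0.5568, -0.1894, 0.194]
eef_rot: [0.683, 0.73, -0.0, -0.001]
contact_force: [-0.2, -0.6, -1.4]
opening: 0.637
finger_force: 25.0
```

step_arm:
  motion:
    - {"dp": [-2,-40,0],"twist": [0,0,0.02],"hand": 0}
    - {"dp": [-3,-75,0],"twist": [0,0,0.03],"hand": 0}
    - {"dp": [-4,-95,0],"twist": [0,0,0.03],"hand": 0}
    - {"dp": [-4,-95,0],"twist": [0,0,0.03],"hand": 0}
    - {"dp": [-4,-95,0],"twist": [0,0,0.03],"hand": 0}

```text
clock: 35.92
tool_pos: [0.4654, -0.1996, 0.1946]
eef_rot: [0.694, 0.72, 0.0, 0.0]
contact_force: [1.2, 0.3, -0.6]
opening: 0.631
finger_force: 25.0
```

```bash
python3 - <<'E'
from h import *
for n in("side","scene"):
    c=cloud(snap(n)); print(n,'rim',box(c,.104,.1115,(.46,-.13),.16),'cot ridge',box(c,.208,.225,(.466,-.2),.04))
plan((466,-200,120,2.2),start="m")
E
```

```text
side rim {'n': 629, 'c': (464, -133), 'wh': (227, 142), 'deg': -87.7, 'z': array([105., 109., 111.])} cot ridge {'n': 179, 'c': (466, -202), 'wh': (76, 23), 'deg': 2.0, 'z': array([209., 213., 220.])}
scene rim {'n': 418, 'c': (462, -132), 'wh': (226, 145), 'deg': -87.7, 'z': array([105., 109., 111.])} cot ridge {'n': 88, 'c': (466, -200), 'wh': (78, 24), 'deg': 1.8, 'z': array([209., 214., 220.])}
from [ 465.5 -199.5  194.6    2.2] measured-from [0. 0. 0. 0.]
dp [-0.0, 0.0, 75.0] rz -0.0 rows 1.2
```

step_arm:
  motion:
    - {"dp": [0,0,25],"twist": [0,0,0],"hand": 0}
    - {"dp": [0,0,48],"twist": [0,0,0],"hand": 0}
    - {"dp": [0,0,64],"twist": [0,0,0],"hand": 0}
    - {"dp": [0,0,72],"twist": [0,0,0],"hand": 0}
    - {"dp": [0,0,75],"twist": [0,0,0],"hand": 0}

```text
clock: 36.65
tool_pos: [0.4646, -0.1997, 0.1193]
eef_rot: [0.694, 0.72, 0.0, -0.0]
contact_force: [0.1, -0.2, -0.1]
opening: 0.635
finger_force: 25.0
```

step_arm:
  motion:
    - {"dp": [0,0,0],"twist": [0,0,0],"hand": 0}
    - {"dp": [0,0,0],"twist": [0,0,0],"hand": 0.55}
    - {"dp": [0,0,0],"twist": [0,0,0],"hand": 0.55}
    - {"dp": [0,0,0],"twist": [0,0,0],"hand": 0.55}

```text
clock: 37.15
tool_pos: [0.4643, -0.1999, 0.12]
eef_rot: [0.694, 0.72, 0.0, 0.0]
contact_force: [0.8, 1.4, 0.5]
opening: 0.775
finger_force: 0.0
```

step_arm:
  motion:
    - {"dp": [0,0,-20],"twist": [0,0,0],"hand": 0.55}
    - {"dp": [0,0,-60],"twist": [0,0,0],"hand": 0.55}
    - {"dp": [0,0,-100],"twist": [0,0,0],"hand": 1}
    - {"dp": [0,0,-120],"twist": [0,0,0],"hand": 1}
    - {"dp": [0,0,-120],"twist": [0,0,0],"hand": 1}

```text
clock: 37.78
tool_pos: [0.465, -0.2002, 0.241]
eef_rot: [0.694, 0.72, 0.001, 0.002]
contact_force: [0.3, 0.8, 0.3]
opening: 0.998
finger_force: 0.0
```

```bash
python3 - <<'E'
from h import *
a=wsnap(); w=wcloud(a)
for n in("side","scene"):
    c=cloud(snap(n)); print(n,'rim',box(c,.104,.1115,(.46,-.13),.16),'ridge',box(c,.130,.145,(.466,-.2),.04),'c0',box(c,.043,.053,(.678,.072),.05))
print('w',box(w,.130,.145,(.466,-.2),.04))
plan((560,-70,240,14),(618,45,190,27),start="m")
E
```

```text
side rim {'n': 871, 'c': (464, -133), 'wh': (226, 143), 'deg': -88.1, 'z': array([105., 109., 111.])} ridge {'n': 141, 'c': (465, -206), 'wh': (56, 19), 'deg': -2.9, 'z': array([131., 135., 139.])} c0 {'n': 59, 'c': (679, 66), 'wh': (60, 16), 'deg': 20.0, 'z': array([44., 47., 52.])}
scene rim {'n': 411, 'c': (463, -131), 'wh': (224, 144), 'deg': -87.4, 'z': array([104., 109., 111.])} ridge {'n': 67, 'c': (464, -192), 'wh': (56, 18), 'deg': -0.7, 'z': array([130., 136., 141.])} c0 {'n': 85, 'c': (677, 74), 'wh': (58, 21), 'deg': 31.0, 'z': array([43., 47., 51.])}
w {'n': 1956, 'c': (465, -199), 'wh': (56, 25), 'deg': 1.9, 'z': array([131., 136., 140.])}
from [ 463.6 -199.6  238.7    2.1] measured-from [0. 0. 0. 0.]
dp [126.0, 101.0, -1.0] rz -0.21 rows 2.6
dp [97.0, 85.0, 50.0] rz -0.22 rows 2.2
```

Cottage c1 stands upright. Next is c0.

step_arm:
  motion:
    - {"dp": [42,34,0],"twist": [0,0,-0.1],"hand": 1}
    - {"dp": [84,68,0],"twist": [0,0,-0.2],"hand": 1}
    - {"dp": [126,101,-1],"twist": [0,0,-0.21],"hand": 1}

```text
clock: 38.3
tool_pos: [0.5606, -0.0689, 0.2391]
eef_rot: [0.614, 0.789, -0.001, -0.001]
contact_force: [-0.3, 0.0, 0.1]
opening: 0.997
finger_force: 0.0
```

step_arm:
  motion:
    - {"dp": [35,30,15],"twist": [0,0,-0.1],"hand": 1}
    - {"dp": [70,60,35],"twist": [0,0,-0.2],"hand": 1}
    - {"dp": [97,85,50],"twist": [0,0,-0.22],"hand": 1}
    - {"dp": [97,85,50],"twist": [0,0,-0.22],"hand": 1}
    - {"dp": [97,85,50],"twist": [0,0,-0.22],"hand": 1}

```text
clock: 38.92
tool_pos: [0.6183, 0.0435, 0.1896]
eef_rot: [0.525, 0.851, -0.001, -0.001]
contact_force: [0.1, -0.1, 0.9]
opening: 1.0
finger_force: 0.0
```

```bash
python3 - <<'E'
from h import *
a=wsnap(); w=wcloud(a); print(find("cottage0",a))
print(box(w,.030,.053,(.678,.072),.045),box(w,.040,.053,(.678,.072),.045))
plan((678,72,90,27),start="m")
E
```

```text
[(0.87, array([0.676, 0.073, 0.042]))]
{'n': 2578, 'c': (680, 73), 'wh': (57, 42), 'deg': 26.7, 'z': array([32., 42., 51.])} {'n': 1533, 'c': (680, 73), 'wh': (57, 27), 'deg': 26.5, 'z': array([41., 46., 51.])}
from [618.7  42.6 190.6  26.6] measured-from [0. 0. 0. 0.]
dp [-0.0, 66.0, 101.0] rz -0.01 rows 1.9
```

step_arm:
  motion:
    - {"dp": [0,35,25],"twist": [0,0,0],"hand": 1}
    - {"dp": [0,60,60],"twist": [0,0,0],"hand": 1}
    - {"dp": [0,68,90],"twist": [0,0,0],"hand": 1}
    - {"dp": [0,68,101],"twist": [0,0,0],"hand": 1}
    - {"dp": [0,68,101],"twist": [0,0,0],"hand": 1}

```text
clock: 39.65
tool_pos: [0.6792, 0.0738, 0.0897]
eef_rot: [0.525, 0.851, -0.001, -0.0]
contact_force: [-0.4, 0.3, 0.7]
opening: 0.997
finger_force: 0.0
```

step_arm:
  motion:
    - {"dp": [0,0,0],"twist": [0,0,0],"hand": 1}
    - {"dp": [0,0,20],"twist": [0,0,0],"hand": 1}
    - {"dp": [0,0,40],"twist": [0,0,0],"hand": 1}
    - {"dp": [0,0,53],"twist": [0,0,0],"hand": 1}
    - {"dp": [0,0,59],"twist": [0,0,0],"hand": 1}

```text
clock: 40.28
tool_pos: [0.679, 0.0752, 0.029]
eef_rot: [0.524, 0.852, -0.001, -0.001]
contact_force: [-0.3, 0.1, -0.9]
opening: 1.003
finger_force: 0.0
```

step_arm:
  motion:
    - {"dp": [0,0,0],"twist": [0,0,0],"hand": 0}
    - {"dp": [0,0,0],"twist": [0,0,0],"hand": 0}
    - {"dp": [0,0,0],"twist": [0,0,0],"hand": 0}
    - {"dp": [0,0,0],"twist": [0,0,0],"hand": 0}
    - {"dp": [0,0,0],"twist": [0,0,0],"hand": 0}
  force: 25

```text
clock: 40.9
tool_pos: [0.6802, 0.0752, 0.0312]
eef_rot: [0.524, 0.852, 0.0, 0.0]
contact_force: [-0.4, -0.7, 3.7]
opening: 0.629
finger_force: 25.0
```

step_arm:
  motion:
    - {"dp": [0,0,-20],"twist": [0,0,0],"hand": 0}
    - {"dp": [0,0,-60],"twist": [0,0,0],"hand": 0}
    - {"dp": [0,0,-110],"twist": [0,0,0],"hand": 0}
    - {"dp": [0,0,-150],"twist": [0,0,0],"hand": 0}
    - {"dp": [0,0,-165],"twist": [0,0,0],"hand": 0}

```text
clock: 41.52
tool_pos: [0.6814, 0.0754, 0.1995]
eef_rot: [0.524, 0.851, 0.002, 0.002]
contact_force: [0.1, 0.1, -0.9]
opening: 0.638
finger_force: 25.0
```

```bash
python3 - <<'E'
from h import *
# crate slot y=+68 in crate frame
plan((570,0,None,14),(461.5,-64,None,2.2),start="m")
E
```

```text
from [681.4  75.4 199.5  26.7] measured-from [0. 0. 0. 0.]
dp [-17.0, -133.0, -0.0] rz 0.22 rows 2.1
dp [-36.0, -121.0, -0.0] rz 0.21 rows 2.0
```

step_arm:
  motion:
    - {"dp": [-5,-35,0],"twist": [0,0,0.06],"hand": 0}
    - {"dp": [-9,-70,0],"twist": [0,0,0.12],"hand": 0}
    - {"dp": [-13,-105,0],"twist": [0,0,0.18],"hand": 0}
    - {"dp": [-17,-133,0],"twist": [0,0,0.22],"hand": 0}

```text
clock: 42.02
tool_pos: [0.5667, -0.0007, 0.1951]
eef_rot: [0.615, 0.788, -0.001, -0.001]
contact_force: [1.5, 0.5, 0.2]
opening: 0.633
finger_force: 25.0
```

step_arm:
  motion:
    - {"dp": [-12,-40,0],"twist": [0,0,0.07],"hand": 0}
    - {"dp": [-24,-80,0],"twist": [0,0,0.14],"hand": 0}
    - {"dp": [-33,-110,0],"twist": [0,0,0.2],"hand": 0}
    - {"dp": [-36,-121,0],"twist": [0,0,0.21],"hand": 0}
    - {"dp": [-36,-121,0],"twist": [0,0,0.21],"hand": 0}

```text
clock: 42.65
tool_pos: [0.4605, -0.0642, 0.1956]
eef_rot: [0.694, 0.72, 0.0, -0.0]
contact_force: [1.9, -0.3, -0.9]
opening: 0.637
finger_force: 25.0
```

```bash
python3 - <<'E'
from h import *
for n in("side","scene"):
    c=cloud(snap(n)); print(n,'rim',box(c,.104,.1115,(.46,-.13),.16),'held',box(c,.208,.225,(.4615,-.064),.04))
plan((461.5,-64,120.5,2.2),start="m")
E
```

```text
side rim {'n': 897, 'c': (464, -133), 'wh': (227, 143), 'deg': -88.0, 'z': array([105., 109., 111.])} held {'n': 149, 'c': (461, -69), 'wh': (76, 24), 'deg': 4.4, 'z': array([209., 213., 221.])}
scene rim {'n': 322, 'c': (463, -131), 'wh': (224, 143), 'deg': -87.9, 'z': array([105., 109., 111.])} held {'n': 91, 'c': (461, -62), 'wh': (76, 20), 'deg': 2.3, 'z': array([208., 213., 220.])}
from [461.8 -63.4 195.7   2.2] measured-from [0. 0. 0. 0.]
dp [-1.0, -0.0, 75.0] rz 0.0 rows 1.2
```

step_arm:
  motion:
    - {"dp": [-1,0,25],"twist": [0,0,0],"hand": 0}
    - {"dp": [-1,0,48],"twist": [0,0,0],"hand": 0}
    - {"dp": [-1,0,64],"twist": [0,0,0],"hand": 0}
    - {"dp": [-1,0,72],"twist": [0,0,0],"hand": 0}
    - {"dp": [-1,0,75],"twist": [0,0,0],"hand": 0}

```text
clock: 43.38
tool_pos: [0.461, -0.0648, 0.1203]
eef_rot: [0.694, 0.72, 0.0, -0.0]
contact_force: [-0.4, 0.7, -0.9]
opening: 0.637
finger_force: 25.0
```

step_arm:
  motion:
    - {"dp": [0,0,0],"twist": [0,0,0],"hand": 0}
    - {"dp": [0,0,0],"twist": [0,0,0],"hand": 0.55}
    - {"dp": [0,0,0],"twist": [0,0,0],"hand": 0.55}
    - {"dp": [0,0,0],"twist": [0,0,0],"hand": 0.55}

```text
clock: 43.88
tool_pos: [0.4605, -0.0653, 0.121]
eef_rot: [0.694, 0.72, 0.0, 0.0]
contact_force: [0.3, 0.6, -1.1]
opening: 0.776
finger_force: 0.0
```

step_arm:
  motion:
    - {"dp": [0,0,-20],"twist": [0,0,0],"hand": 0.55}
    - {"dp": [0,0,-60],"twist": [0,0,0],"hand": 0.55}
    - {"dp": [0,0,-100],"twist": [0,0,0],"hand": 1}
    - {"dp": [0,0,-125],"twist": [0,0,0],"hand": 1}
    - {"dp": [0,0,-125],"twist": [0,0,0],"hand": 1}

```text
clock: 44.5
tool_pos: [0.4613, -0.0654, 0.2473]
eef_rot: [0.694, 0.72, 0.001, 0.002]
contact_force: [0.1, 0.8, -0.2]
opening: 0.999
finger_force: 0.0
```

```bash
python3 - <<'E'
from h import *
print(pose())
a=wsnap("w5"); w=wcloud(a); print('w ridge',box(w,.130,.145,(.461,-.064),.04),find("cottage0",a))
for n in("side","scene"):
    s=snap(n,n+"5"); c=cloud(s); print(n,'rim',box(c,.104,.1115,(.46,-.13),.16),'ridges',box(c,.130,.145,(.461,-.064),.04),box(c,.130,.145,(.466,-.2),.04),'bay',box(c,.070,.079,(.454,.12),.2))
    M=R.from_quat(s["orientation"])
    print([(round(d["score"],2),np.round(M.apply(d["at"])+s["xyz"],3)) for d in r.search_frame(n,"cottage0")])
plan((473,-350,250,92),start="m")
E
```

```text
[461.28618863 -65.43335735 247.28892157   2.11099958]
w ridge {'n': 1839, 'c': (461, -67), 'wh': (56, 24), 'deg': 2.1, 'z': array([131., 136., 140.])} [(0.93, array([ 0.464, -0.194,  0.134])), (0.84, array([ 0.462, -0.065,  0.132]))]
side rim {'n': 901, 'c': (464, -132), 'wh': (228, 144), 'deg': -87.9, 'z': array([105., 109., 111.])} ridges {'n': 118, 'c': (461, -74), 'wh': (56, 22), 'deg': -6.6, 'z': array([131., 135., 139.])} {'n': 146, 'c': (465, -205), 'wh': (57, 19), 'deg': -1.6, 'z': array([131., 134., 139.])} bay {'n': 539, 'c': (456, 78), 'wh': (282, 177), 'deg': -87.8, 'z': array([71., 74., 77.])}
[(0.88, array([ 0.462, -0.214,  0.121])), (0.72, array([ 0.455, -0.08 ,  0.121]))]
scene rim {'n': 417, 'c': (463, -130), 'wh': (223, 144), 'deg': -88.2, 'z': array([105., 109., 111.])} ridges {'n': 71, 'c': (461, -61), 'wh': (57, 22), 'deg': -5.6, 'z': array([131., 136., 141.])} {'n': 60, 'c': (469, -194), 'wh': (50, 20), 'deg': -7.9, 'z': array([130., 135., 139.])} bay {'n': 813, 'c': (455, 76), 'wh': (284, 177), 'deg': -87.9, 'z': array([71., 75., 78.])}
[(0.86, array([ 0.466, -0.055,  0.124])), (0.47, array([ 0.472, -0.187,  0.119]))]
from [459.7 -65.2 244.7   2.1] measured-from [0. 0. 0. 0.]
dp [-285.0, 3.0, -5.0] rz -1.57 rows 8.4
```

View pics/scene5.png

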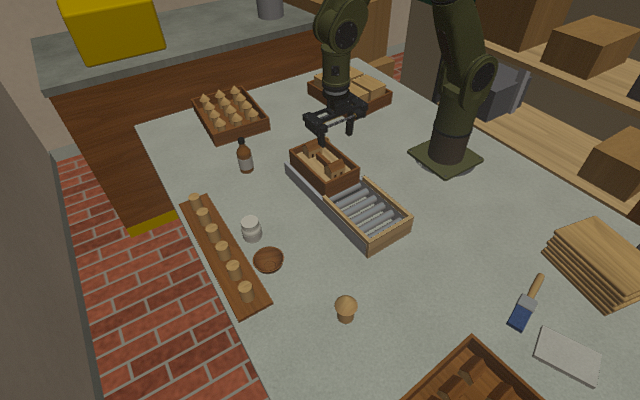

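Both cottages stand upright in the crate (scene 312,158 and 333,170). Now I move behind the crate, between its back wall and the track's start, to push.

```bash
python3 - <<'E'
from h import *
plan((470,-285,245,2.1),(470,-285,98,2.1),start="m")
P=np.concatenate([cloud(snap(n)).reshape(-1,3) for n in("side","scene")])
m=(P[:,2]>.06)&(P[:,2]<.085)&(abs(P[:,0]-.452)<.05)&(P[:,1]>.12)&(P[:,1]<.3); print("end plate y",np.round(np.percentile(P[m][:,1],[1,5,50,95,99]),4))
m=(P[:,2]>.072)&(P[:,2]<.078)&(abs(P[:,0]-.452)<.05)&(P[:,1]>.12)&(P[:,1]<.3); print("top",np.round(np.percentile(P[m][:,1],[1,5,50,95,99]),4))
E
```

```text
from [459.7 -65.2 244.7   2.1] measured-from [0. 0. 0. 0.]
dp [-220.0, 2.0, -0.0] rz 0.0 rows 3.5
dp [0.0, 0.0, 147.0] rz 0.0 rows 2.4
end plate y [0.1964 0.1996 0.2084 0.2168 0.2181]
top [0.1988 0.2006 0.209  0.2163 0.2176]
```

step_arm:
  motion:
    - {"dp": [-50,0,0],"twist": [0,0,0],"hand": 0.3}
    - {"dp": [-110,1,0],"twist": [0,0,0],"hand": 0.3}
    - {"dp": [-170,2,0],"twist": [0,0,0],"hand": 0.3}
    - {"dp": [-220,2,0],"twist": [0,0,0],"hand": 0.3}
    - {"dp": [-220,2,0],"twist": [0,0,0],"hand": 0.3}

```text
clock: 45.52
tool_pos: [0.4691, -0.2903, 0.2451]
eef_rot: [0.697, 0.717, -0.001, 0.001]
contact_force: [0.0, 0.1, -0.9]
opening: 0.653
finger_force: 0.0
```

step_arm:
  motion:
    - {"dp": [0,0,40],"twist": [0,0,0],"hand": 0.3}
    - {"dp": [0,0,90],"twist": [0,0,0],"hand": 0.3}
    - {"dp": [0,0,130],"twist": [0,0,0],"hand": 0.3}
    - {"dp": [0,0,147],"twist": [0,0,0],"hand": 0.3}
    - {"dp": [0,0,147],"twist": [0,0,0],"hand": 0.3}

```text
clock: 46.15
tool_pos: [0.4702, -0.2841, 0.0981]
eef_rot: [0.694, 0.72, -0.0, -0.001]
contact_force: [0.1, 0.4, 0.3]
opening: 0.653
finger_force: 0.0
```

step_arm:
  motion:
    - {"dp": [8,0,0],"twist": [0,0,0],"hand": 0.3}
    - {"dp": [16,0,0],"twist": [0,0,0],"hand": 0.3}
    - {"dp": [24,0,0],"twist": [0,0,0],"hand": 0.3}
    - {"dp": [28,0,0],"twist": [0,0,0],"hand": 0.3}
    - {"dp": [30,0,0],"twist": [0,0,0],"hand": 0.3}

```text
clock: 46.78
tool_pos: [0.4694, -0.2548, 0.0988]
eef_rot: [0.694, 0.72, 0.0, 0.0]
contact_force: [-0.2, 0.1, 0.3]
opening: 0.646
finger_force: 0.0
```

```bash
python3 - <<'E'
from h import *
print(pose(), r.get_state()["opening"])
s=snap("side","s6"); c=cloud(s); print('rim',box(c,.104,.1115,(.46,-.13),.16))
cv2.imwrite("pics/s6c.png",cv2.resize(s["pixels"][120:320,180:420,::-1],None,fx=3,fy=3))
E
```

```text
[ 469.41447507 -254.78174182   98.84583399    2.14157229] 0.6461473746756329
rim {'n': 454, 'c': (458, -144), 'wh': (253, 131), 'deg': -87.5, 'z': array([105., 109., 111.])}
```

View pics/s6c.png

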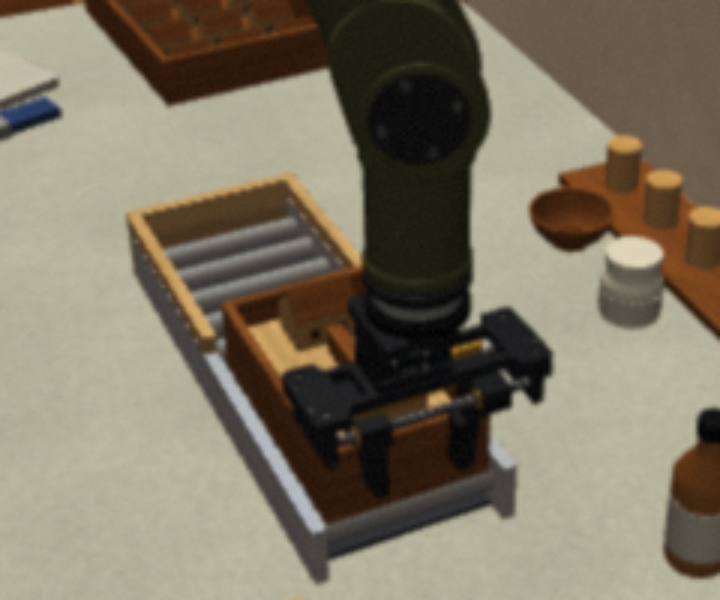

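The fingers stand just behind the back wall (375,455 and 462,435). Pushing gently.

step_arm:
  motion:
    - {"dp": [4,0,0],"twist": [0,0,0],"hand": 0.3}
    - {"dp": [10,0,0],"twist": [0,0,0],"hand": 0.3}
    - {"dp": [18,0,0],"twist": [0,0,0],"hand": 0.3}
    - {"dp": [27,0,0],"twist": [0,0,0],"hand": 0.3}
    - {"dp": [36,0,0],"twist": [0,0,0],"hand": 0.3}

```text
clock: 47.45
tool_pos: [0.4679, -0.2183, 0.0987]
eef_rot: [0.694, 0.72, -0.0, -0.0]
contact_force: [-0.3, -1.9, -0.7]
opening: 0.652
finger_force: 1.2
```

step_arm:
  motion:
    - {"dp": [10,0,0],"twist": [0,0,0],"hand": 0.3}
    - {"dp": [20,0,0],"twist": [0,0,0],"hand": 0.3}
    - {"dp": [30,0,0],"twist": [0,0,0],"hand": 0.3}
    - {"dp": [40,0,0],"twist": [0,0,0],"hand": 0.3}
    - {"dp": [50,0,0],"twist": [0,0,0],"hand": 0.3}

```text
clock: 48.08
tool_pos: [0.466, -0.1684, 0.0987]
eef_rot: [0.694, 0.72, -0.0, -0.0]
contact_force: [-0.9, -2.5, -1.5]
opening: 0.652
finger_force: 1.4
```

step_arm:
  motion:
    - {"dp": [10,0,0],"twist": [0,0,0],"hand": 0.3}
    - {"dp": [20,0,0],"twist": [0,0,0],"hand": 0.3}
    - {"dp": [30,0,0],"twist": [0,0,0],"hand": 0.3}
    - {"dp": [40,0,0],"twist": [0,0,0],"hand": 0.3}
    - {"dp": [50,0,0],"twist": [0,0,0],"hand": 0.3}

```text
clock: 48.7
tool_pos: [0.4642, -0.1185, 0.0987]
eef_rot: [0.694, 0.72, -0.0, -0.0]
contact_force: [-0.7, -2.8, -1.5]
opening: 0.648
finger_force: 1.2
```

```bash
python3 - <<'E'
from h import *
print(pose(), r.get_state()["contact_force"])
for n in("side","scene"):
    c=cloud(snap(n)); print(n,'rim',box(c,.104,.1115,(.46,-.0),.16))
E
```

```text
[ 464.15435171 -118.54122303   98.65739059    2.11893817] [-0.71851337 -2.79358424 -1.48750162]
side rim {'n': 338, 'c': (458, -8), 'wh': (246, 141), 'deg': -87.8, 'z': array([104., 109., 111.])}
scene rim {'n': 558, 'c': (458, -5), 'wh': (240, 143), 'deg': -87.7, 'z': array([105., 109., 111.])}
```

step_arm:
  motion:
    - {"dp": [10,0,0],"twist": [0,0,0],"hand": 0.3}
    - {"dp": [20,0,0],"twist": [0,0,0],"hand": 0.3}
    - {"dp": [30,0,0],"twist": [0,0,0],"hand": 0.3}
    - {"dp": [40,0,0],"twist": [0,0,0],"hand": 0.3}
    - {"dp": [50,0,0],"twist": [0,0,0],"hand": 0.3}

```text
clock: 49.42
tool_pos: [0.4626, -0.0685, 0.0988]
eef_rot: [0.694, 0.72, 0.0, 0.0]
contact_force: [1.2, -3.2, 0.3]
opening: 0.653
finger_force: 1.5
```

step_arm:
  motion:
    - {"dp": [8,0,0],"twist": [0,0,0],"hand": 0.3}
    - {"dp": [15,0,0],"twist": [0,0,0],"hand": 0.3}
    - {"dp": [21,0,0],"twist": [0,0,0],"hand": 0.3}
    - {"dp": [26,0,0],"twist": [0,0,0],"hand": 0.3}
    - {"dp": [30,0,0],"twist": [0,0,0],"hand": 0.3}

```text
clock: 50.05
tool_pos: [0.4615, -0.039, 0.0987]
eef_rot: [0.694, 0.72, 0.0, 0.0]
contact_force: [1.6, -2.2, 1.7]
opening: 0.649
finger_force: 1.4
```

step_arm:
  motion:
    - {"dp": [2,0,0],"twist": [0,0,0],"hand": 0.3}
    - {"dp": [4,0,0],"twist": [0,0,0],"hand": 0.3}
    - {"dp": [6,0,0],"twist": [0,0,0],"hand": 0.3}
    - {"dp": [7,0,0],"twist": [0,0,0],"hand": 0.3}
    - {"dp": [8,0,0],"twist": [0,0,0],"hand": 0.3}

```text
clock: 50.68
tool_pos: [0.461, -0.0311, 0.0986]
eef_rot: [0.694, 0.72, 0.0, -0.0]
contact_force: [1.9, -1.2, 0.5]
opening: 0.652
finger_force: 1.0
```

step_arm:
  motion:
    - {"dp": [1,0,0],"twist": [0,0,0],"hand": 0.3}
    - {"dp": [2,0,0],"twist": [0,0,0],"hand": 0.3}
    - {"dp": [3,0,0],"twist": [0,0,0],"hand": 0.3}

```text
clock: 51.05
tool_pos: [0.4609, -0.0282, 0.0986]
eef_rot: [0.694, 0.72, -0.0, -0.0]
contact_force: [1.0, -2.3, -0.9]
opening: 0.653
finger_force: 0.9
```

Not at the end plate yet (about 2 N of rolling drag only). I go on in millimetres.

step_arm:
  motion:
    - {"dp": [1,0,0],"twist": [0,0,0],"hand": 0.3}
    - {"dp": [2,0,0],"twist": [0,0,0],"hand": 0.3}
    - {"dp": [3,0,0],"twist": [0,0,0],"hand": 0.3}
    - {"dp": [4,0,0],"twist": [0,0,0],"hand": 0.3}

```text
clock: 51.55
tool_pos: [0.4608, -0.0259, 0.0987]
eef_rot: [0.694, 0.72, -0.001, 0.001]
contact_force: [1.0, -9.3, -1.0]
opening: 0.649
finger_force: 4.3
```

```bash
python3 - <<'E'
from h import *
P=np.concatenate([cloud(snap(n)).reshape(-1,3) for n in("side","scene")])
m=(abs(P[:,0]-.454)<.04)&(P[:,1]>.15)&(P[:,1]<.25)&(P[:,2]>.066)&(P[:,2]<.115); k=P[m]
for lo in range(66,115,6):
    z=k[(k[:,2]>lo/1e3)&(k[:,2]<(lo+6)/1e3)]; print(lo,len(z),np.round(np.percentile(z[:,1],[2,50,98]),4) if len(z) else '')
print(r.get_state()["contact_force"],pose())
E
```

```text
66 27 [0.2046 0.215  0.2175]
72 109 [0.2018 0.2095 0.2174]
78 31 [0.1976 0.2035 0.213 ]
84 116 [0.1539 0.1785 0.2045]
90 90 [0.1521 0.1779 0.2048]
96 62 [0.1552 0.1923 0.2055]
102 75 [0.1545 0.193  0.2048]
108 117 [0.1567 0.1976 0.2047]
114 7 [0.1714 0.1769 0.1798]
[ 1.19094784 -6.68370539 -0.54932227] [460.75922543 -25.95323848  98.72930904   2.05735016]
```

Force rises to 9 N: the crate is against the plate. One more small press to confirm, then back off.

step_arm:
  motion:
    - {"dp": [1,0,0],"twist": [0,0,0],"hand": 0.3}
    - {"dp": [2,0,0],"twist": [0,0,0],"hand": 0.3}
    - {"dp": [2,0,0],"twist": [0,0,0],"hand": 0.3}

```text
clock: 52.02
tool_pos: [0.4608, -0.026, 0.0988]
eef_rot: [0.695, 0.719, -0.001, 0.002]
contact_force: [2.4, -11.9, -0.5]
opening: 0.648
finger_force: 5.9
```

step_arm:
  motion:
    - {"dp": [-4,0,0],"twist": [0,0,0],"hand": 0.3}
    - {"dp": [-20,0,0],"twist": [0,0,0],"hand": 0.3}
    - {"dp": [-50,0,0],"twist": [0,0,0],"hand": 0.3}
    - {"dp": [-90,0,0],"twist": [0,0,0],"hand": 0.3}
    - {"dp": [-130,0,0],"twist": [0,0,0],"hand": 0.3}

```text
clock: 52.65
tool_pos: [0.4651, -0.1533, 0.0986]
eef_rot: [0.694, 0.72, 0.0, -0.001]
contact_force: [0.2, 0.6, 0.1]
opening: 0.646
finger_force: 0.0
```

step_arm:
  motion:
    - {"dp": [0,0,-50],"twist": [0,0,0],"hand": 0.3}
    - {"dp": [0,0,-100],"twist": [0,0,0],"hand": 0.3}
    - {"dp": [0,0,-150],"twist": [0,0,0],"hand": 0.3}
    - {"dp": [0,0,-150],"twist": [0,0,0],"hand": 0.3}

```text
clock: 53.15
tool_pos: [0.467, -0.1531, 0.2519]
eef_rot: [0.694, 0.72, 0.002, 0.003]
contact_force: [-0.1, -0.4, 0.1]
opening: 0.649
finger_force: 0.0
```

```bash
python3 - <<'E'
from h import *
for n in("side","scene"):
    s=snap(n,n+"7"); c=cloud(s); print(n,'rim',box(c,.104,.1115,(.456,.092),.16),'ridges',box(c,.130,.145,(.453,.16),.04),box(c,.130,.145,(.458,.024),.04))
    M=R.from_quat(s["orientation"])
    for t in("oil_bottle","price_bowl","turned_tower","glue_jar","napkin_ring","cottage0"): print(t,[(round(d["score"],2),np.round(M.apply(d["at"])+s["xyz"],3)) for d in r.search_frame(n,t)[:2]])
    cv2.imwrite(f"pics/{n}7c.png",cv2.resize(s["pixels"][100:300,180:420,::-1] if n=="side" else s["pixels"][80:280,240:480,::-1],None,fx=3,fy=3))
E
```

```text
side rim {'n': 505, 'c': (455, 92), 'wh': (228, 141), 'deg': -87.7, 'z': array([105., 109., 111.])} ridges {'n': 55, 'c': (440, 150), 'wh': (32, 21), 'deg': -0.8, 'z': array([130., 134., 138.])} {'n': 98, 'c': (453, 18), 'wh': (50, 19), 'deg': -0.9, 'z': array([130., 134., 139.])}
oil_bottle [(0.92, array([ 0.651, -0.36 ,  0.071]))]
price_bowl [(0.85, array([0.794, 0.106, 0.031]))]
turned_tower [(0.67, array([0.793, 0.105, 0.025])), (0.16, array([ 0.449, -0.14 ,  0.039]))]
glue_jar [(0.84, array([ 0.769, -0.064,  0.044]))]
napkin_ring [(0.97, array([ 0.346, -0.326,  0.021]))]
cottage0 [(0.72, array([0.434, 0.139, 0.119])), (0.68, array([0.452, 0.009, 0.121]))]
scene rim {'n': 620, 'c': (455, 93), 'wh': (224, 143), 'deg': -87.7, 'z': array([104., 109., 111.])} ridges {'n': 102, 'c': (452, 158), 'wh': (57, 23), 'deg': 5.3, 'z': array([131., 135., 139.])} {'n': 86, 'c': (456, 26), 'wh': (59, 24), 'deg': -1.5, 'z': array([131., 134., 140.])}
oil_bottle [(0.73, array([ 0.67 , -0.334,  0.071]))]
price_bowl [(0.57, array([0.785, 0.076, 0.019]))]
turned_tower [(0.82, array([0.703, 0.338, 0.065]))]
glue_jar [(0.56, array([ 0.785, -0.027,  0.052]))]
napkin_ring [(0.59, array([ 0.338, -0.323,  0.023]))]
cottage0 [(0.78, array([0.458, 0.165, 0.126])), (0.55, array([0.462, 0.035, 0.121]))]
```

View pics/side7c.png

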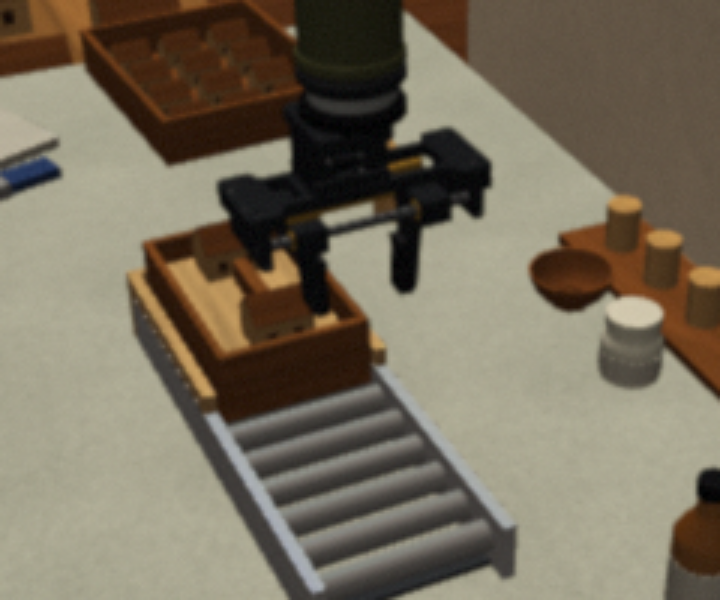

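The crate is home (back edge at 250-370,390), both cottages are upright (215,245 and 275,310), and the other goods are where they were. Handing in.

```bash
python3 -c "
from h import *
print(r.get_state()['clock']); print(r.finish_job())"
```

```text
53.85
the job is handed in; nothing more can be done
None
```

I handed the job in at 53.9 s, but the judge returned no verdict. My last checks showed the three boards flat under the level separator, both cottages I found upright on it, the crate against the end plate, and the other goods not visibly moved.

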